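Wedge the outreach load tight in its transit tray

TASK

Get the clinic's transit tray ready for the road: stand the blue instrument case in it by its handle, long side along the clear parts box, and slide it up so that box and case sit snug against the rubber-lined end board. Then put the beech wedge, thin end first and flat on the tray floor, into the gap left between the case and the skewed batten and drive it in by its butt until it jams and stays tight on its own; a firm hand's push is enough, do not force it so hard that the case is crushed. Leave the other things on the bench where they are.

Things in the scene. Friction and masses are not known exactly. Their poses are not given: they have to be found in the camera images.
- tray: Plywood transit tray, fixed. Origin: centre of its underside, z up, +x to the tall end board, +y the way the wedge is driven. Floor x=-125 to +137, y=-145 to +145, 9 mm thick: top at z=9. Rails 10 mm thick, inner faces at y=-85 and +85, tops at z=45; the -y rail spans only x=-35 to +125, so the wedge can enter beside it. Front board x=-125 to -115, top z=35. From +x to -x: end board, box, case, wedge, batten.
- end_board (a point): Middle of the foot of the end board's lining, at x=+113, y=0, z=9 mm in the tray's frame. The board (190 mm wide, top at z=75) is lined on the load's side with a black ribbed rubber buffer pad, 164 mm wide, up to z=63. The parts box belongs against the pad and the case against the box. The pad gives elastically, 1 mm for each 7 N, at most 9 mm.
- batten (a point): Nominal middle of the batten's load-side face, x=-66.9, y=-20, z=9 mm in the tray's frame. Batten: fixed brown bar 40 mm high, 26 thick, from y=-85 to +45, two black wing knobs on top (to z=72). Its face is skewed 1 in 8: x rises 1 mm per 8 mm of y. It is bolted in slots, so the real face lies up to 2.5 mm in x either side of this point; that is not reported.
- slot_mouth (a point): On the tray floor at the wide mouth of the wedge gap: x=-60, y=-85, z=9 mm in the tray's frame. With box and case pushed home the case's face is at x=-43 and the gap here is 29.5 to 34.5 mm wide, depending on the batten. The wedge then meets both sides with its tip 60 to 100 mm inside the mouth; from there it goes about 8 mm further for each mm that the buffer pad gives.
- parts_box: Clear lidded plastic parts box, dark grey bottom, coloured parts inside, 80 (x) by 156 (y) by 68 mm high, 0.45 kg, loose in the tray, 2 to 8 mm short of the end board's pad, square to the tray within a degree. Origin: centre of its underside. Pushed home its origin is at x=+73 mm in the tray's frame.
- case: Blue hard case with dark corners and steel latches, upright on the bench, 76 (x) by 160 (y) by 80 mm high, 0.4 to 0.8 kg. Origin: centre of its underside, z up. Same either way round. When box and case are pushed home it stands at x=-5, y=0 (5 mm play each way), z=9 mm in the tray's frame, its y along the tray's y.
- case_handle (a point): Middle of the black carrying handle on top of the case, 109 mm above its underside: a level bar along the case's y, 100 mm long, 16 mm thick (x), 14 mm high (102 to 116 mm up), on a post at each end 45 mm from the middle, with 22 mm of open space beneath.
- wedge: Pale beech wedge, 0.13 kg, lying on the bench right side up. Length 150 mm along its x (butt x=-75, tip x=+75), 40 mm high (z), 40.75 mm thick (y) at the butt, 22 at the tip. Origin: underside, mid-length. Straight face: y=-15.7; sloping face: y=+25.1 at the butt to +6.3 at the tip. In the gap its x is along the tray's +y, straight face to the case, sloping face to the batten.
- wedge_tip (a point): Centre of the wedge's thin end face, 20 mm above its underside.
- wedge_butt (a point): Centre of the wedge's thick end face, 20 mm above its underside: push it here, along its length. A firm hand's push is about 20 N, repeated until the wedge moves on no more; it then stays jammed by friction. A knock or a brief touch of 20 N does not seat it. The case crushes when squeezed with 60 N, which takes a push of 40 N or more.
- canister: Bystander: white wipes canister with a grey lid, 108 mm across, 189 mm high. Origin under its centre.
- spray_bottle: Bystander: white trigger spray bottle, 72 mm across, 189 mm high. Origin under its centre.
- glove_box: Bystander: white and blue carton of gloves, 125 by 235 by 70 mm. Origin under its centre.
- vial: Bystander: small amber pot with a white cap, 42 mm across, 48 mm high. Origin under its centre.
- screwdriver: Bystander: screwdriver with a green handle, 150 mm long, lying on the bench.
- brush: Bystander: small grey cleaning brush, 160 mm long, lying on the bench.
Not all that is in view belongs to the job. Leave any pink look-alike of the case alone.

How it is judged:
By the outcome, as a careful person would: the job done as asked, in the order asked, and still so for the second after the job is handed in, with the robot touching nothing.
It also fails if it takes over 72 s, if anything falls off the work surface, if the arm or the gripper's body presses on something with over 40 N, if the wrist force passes 120 N, or if a joint passes its speed limit or range.

ROBOT

A 6-joint arm with a two-finger parallel gripper is mounted at the origin on the work surface. World frame = base frame: x ahead of the robot, y to its left, z up, the work surface at z = 0. Lengths are in mm, angles in rad, forces in N, time in s.
With the tool pointing down it reaches from about 275 to 1000 mm from the base axis. Payload 8.4 kg.
Tool frame: the origin (TCP) lies on the mounting face of the last link; the fingertips stand 173 mm ahead of it and the grasp point (between the pads) lies 155 mm ahead of it; z points along the fingers, y is the direction in which the jaws open and shut (so a half turn about z gives the same grasp; the last joint's range is limited). The gripper opens to 85 mm and grips with 20 to 120 N. Pads are 22 mm wide; open, the fingers measure 114 mm over their backs; the gripper's body (76 mm by 85 mm) begins 54 mm behind the grasp point. The pads swing forward as they close: fully open they stand 13 mm farther back than shut.
Start: joints at [-1.21, 0.353, 1.633, -0, 1.155, -0.002], TCP at [221.807, -584.321, 404.681] pointing down, gripper open.
Joint ranges: [-2.63, 2.63], [-0.92, 2.1], [0.06, 2.66], [-1.3, 4.44], [0, 2.69], [-3.02, 3.02]. Speed limits (rad/s): [2.22, 2.22, 2.79, 3.14, 3.14, 3.14].

INTERFACE

Orientations are given as [roll, pitch, yaw] about the fixed x, y, z axes, in that order (R = Rz(yaw) Ry(pitch) Rx(roll)).
In Python, from rig import r, grab_frame, spotter gives the robot as it stands.
- The arm moves only by the tool apply_moves, never from a script. Its argument "motion" is text: rows parted by semicolons, each of 5 numbers parted by spaces: the opening, from -1 (shut) to 1 (fully open), then the shift along the tool's x, y, z as a fraction of full scale, then the turn about the tool's z as a fraction of full scale. In form: hand x y z twist; .... A call has 1 to 20 rows; each row is the pose to reach, as a shift and turn from the pose commanded when the call began, along the tool's axes at that moment, turning the shorter way round; what a row does not reach only later rows make up. Full scale, the value 1, is 1 m for a shift and pi rad for a turn. A row lasts 1/12 s, in which the tool goes at most 41.7 mm and 7.16 degrees, less where a joint would pass 70% of its speed; a pose out of reach is approached as far as the arm can. A call with a number of a shift or a turn outside -1 to 1 is refused whole. A call with a gripper value outside its range is refused whole. The fingers move at their own pace and stop on an object; "squeeze" is the grip in N (left out, the last holds). Time passes only in rows, so rows that repeat a pose let the fingers close. It gives the time, the measured TCP pose, the force and the opening at its end, in the units of the state.
- r.sense(): the state, without advancing time (a new reading comes with each control period).
- grab_frame(name): name is "scene" or "top"; returns a dict with "img" (420x560x3 uint8, red, green, blue), "fx", "fy", "cx", "cy" (pixels), "dist_coeffs" ([k1, k2, p1, p2, k3] as OpenCV has them; the pictures are not rectified), "R" (3x3) and "t" (3): a world point X has camera coordinates R X + t. Camera axes: x right, y down, z forward; pixel columns grow to the right and rows downward; lengths in mm; the calibration is good to about 2 mm. A picture is of the moment at which its call begins. There is no depth.
- r.sign_off(): hands the job in, once; it reports no verdict.
Trained networks look in the newest picture that a camera, given by its name, has taken for a name from the list of things; names that differ only in an ending like _2 or _b are one class to them, and where a whole thing is asked for, a point or a joint stands for the part that bears it (a point fixed in the world has none). Each returns a list of dicts, best first, with "conf" (0 to 1); they miss things now and then, are a little off and sometimes report something else, mostly with a low value. They report only what shows in the picture. A call takes as long as a camera call. They do not tell look-alikes from the thing itself.
- spotter.boxes_of(query, camera): "point" ([x, y, z] in mm, in world coordinates, good to about 4 mm: the middle of the surface that is visible of it).
- spotter.place_of(query, camera): "point" ([x, y, z] in mm, in world coordinates, good to about 4 mm: a listed point, or the origin of a listed thing).
The state is a dict: "clock": time; "qpos": joint angles; "qvel": joint speeds; "joint_efforts": joint torques, N m; "eef_pos": TCP position; "tcp_rot": TCP orientation; "contact_force": force on the tool from outside, world axes, zero at the start; "wrist_torque": the same for the moment, N m; "opening": opening from 0.0 (shut) to 1.0 (fully open).
Only numpy, scipy, OpenCV 4.12 (cv2) and the standard library are available. Lean on these libraries where they do the work, as an engineer would, in place of code of your own. Each camera call takes 0.05 s, during which the arm holds its last target.

## Working session

There is one attempt and no reset: what is moved stays moved. The work goes in short steps, Python scripts to look and compute and a tool call to move; the robot and the scene stay as the last step left them, time stands still between calls to the robot, and variables do not carry over. Pictures are saved under pics/ and viewed, and the job is handed in when it is done.

Besides the shell and the picture viewer there is one more tool, called after "Request:" by a JSON object that holds its "fn" and its "kwargs". apply_moves: Moves the arm, as the interface text tells. Its arguments: {"type":"object","properties":{"motion":{"type":"string"},"squeeze":{"type":"number"}},"required":["motion"]}

```bash
ls; mkdir -p pics; python3 - <<'E'
from rig import r, grab_frame, spotter
import cv2
s=r.sense(); print(s)
for c in ("scene","top"):
    f=grab_frame(c); cv2.imwrite(f"pics/a_{c}.png",f["img"][:,:,::-1])
    print(c,f["fx"],f["cx"],f["cy"],f["dist_coeffs"],f["R"],f["t"])
    for q in ["tray","end_board","batten","slot_mouth","parts_box","case","case_handle","wedge","wedge_tip","wedge_butt"]:
        print(q,[( [round(v) for v in d["point"]],round(d["conf"],2)) for d in spotter.place_of(q,c)])
print(r.sense()["clock"])
E
```

```text
pics
{'clock': 0.0, 'qpos': array([-1.21041476e+00,  3.53646603e-01,  1.63413236e+00, -2.01227438e-05,
        1.15520973e+00, -2.44590191e-03]), 'qvel': array([ 0.00042601, -0.00063433,  0.00037754,  0.00087905, -0.00022905,
        0.00171451]), 'joint_efforts': array([-2.65359180e-03, -6.05263066e+01, -3.42067373e+01, -2.04922758e-04,
        9.26762063e-03, -5.06014175e-06]), 'eef_pos': array([ 221.71133931, -584.10081232,  403.96324093]), 'tcp_rot': array([-3.14019657e+00,  1.49838945e-05,  3.62835618e-01]), 'contact_force': array([-0.18149624, -0.59139885, -0.68085005]), 'wrist_torque': array([-0.01272329,  0.04328683,  0.02653813]), 'opening': 1.001637675321106}
scene 447.53726744196615 281.25464086836166 213.3480013488785 [-0.09675619  0.          0.          0.          0.        ] [[-0.57001139  0.82158418  0.00929837]
 [ 0.64658534  0.45552327 -0.61190355]
 [-0.5069659  -0.3427798  -0.79087773]] [ 368.98516391 -277.74974634 1522.44483426]
tray [([562, 126, 2], 0.59)]
end_board [([678, 127, 10], 0.76)]
batten [([495, 105, 10], 0.78), ([502, 40, 7], 0.48)]
slot_mouth [([504,
[... 340 characters left out ...]
210.82643589231503 [0.00940488 0.         0.         0.         0.        ] [[ 0.00889854 -0.9999359   0.00700154]
 [-0.99481822 -0.00956173 -0.10121902]
 [ 0.10127948 -0.00606456 -0.99483953]] [ -77.01248557  576.38689126 1330.4445999 ]
tray [([561, 126, 5], 0.82)]
end_board [([482, -332, 2], 0.47), ([811, -26, 4], 0.24)]
batten [([494, 112, 10], 0.82)]
slot_mouth [([505, 36, 12], 0.88)]
parts_box [([630, 124, 10], 0.98), ([329, -282, 3], 0.49)]
case [([424, -553, -1], 0.84), ([482, -332, 5], 0.71)]
case_handle [([428, -542, 107], 0.95), ([483, -328, 109], 0.83), ([503, 44, 14], 0.64)]
wedge [([523, -115, 3], 0.56)]
wedge_tip [([553, -43, 20], 0.55)]
wedge_butt [([496, -184, 19], 0.62)]
1.1
```

View pics/a_scene.png

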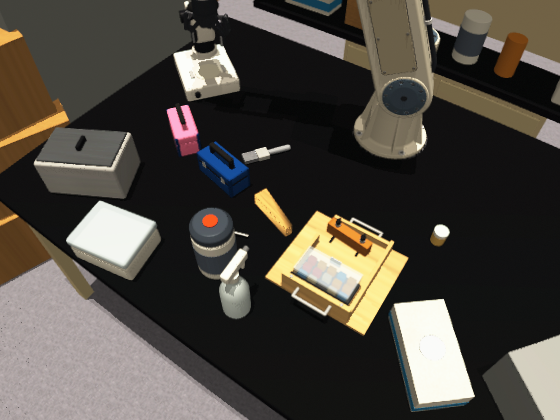

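View pics/a_top.png

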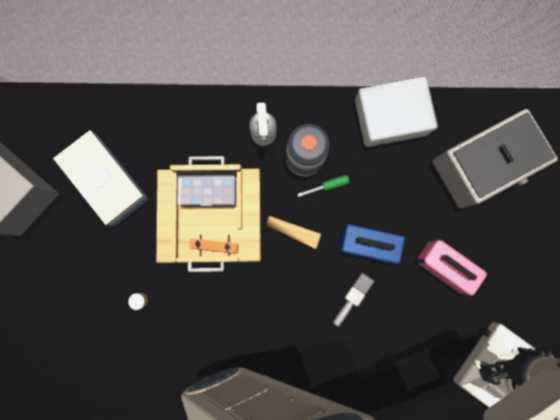

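The blue case is at about (373,245) in the top picture and the pink look-alike is at (452,268). The tray is at (208,215) with the end board up, so tray x runs along world +x. The wedge is at (294,232), right way round. I'll zoom in to refine these.

```bash
cat > h.py <<'E'
import cv2, numpy as np
def crop(src,dst,x0,y0,x1,y1,k):
    im=cv2.imread(src)[y0:y1,x0:x1]
    im=cv2.resize(im,None,fx=k,fy=k,interpolation=cv2.INTER_CUBIC)
    for i in range(x0-x0%10+10,x1,10):
        cv2.putText(im,str(i),((i-x0)*k,8),0,.3,(255,255,255),1); cv2.line(im,((i-x0)*k,10),((i-x0)*k,14),(255,255,255),1)
    for j in range(y0-y0%10+10,y1,10):
        cv2.putText(im,str(j),(0,(j-y0)*k),0,.3,(255,255,255),1); cv2.line(im,(20,(j-y0)*k),(24,(j-y0)*k),(255,255,255),1)
    cv2.imwrite(dst,im)
D={"top":[[484.88505640998056,277.84203700708076,210.82643589231503],[0.00940488,0,0,0,0],[[ 0.00889854,-0.9999359,0.00700154],[-0.99481822,-0.00956173,-0.10121902],[ 0.10127948,-0.00606456,-0.99483953]],[-77.01248557,576.38689126,1330.4445999]],
"scene":[[447.53726744196615,281.25464086836166,213.3480013488785],[-0.09675619,0,0,0,0],[[-0.57001139,0.82158418,0.00929837],[ 0.64658534,0.45552327,-0.61190355],[-0.5069659,-0.3427798,-0.79087773]],[368.98516391,-277.74974634,1522.44483426]]}
def KRt(c):
    (f,cx,cy),d,R,t=D[c]; return np.array([[f,0,cx],[0,f,cy],[0,0,1.]]),np.array(d),np.array(R),np.array(t)
def proj(c,X):
    K,d,R,t=KRt(c); return cv2.projectPoints(np.asarray(X,float).reshape(-1,3),cv2.Rodrigues(R)[0],t,K,d)[0].reshape(-1,2)
def atz(c,uv,z):
    K,d,R,t=KRt(c); out=[]
    for p in cv2.undistortPoints(np.asarray(uv,float).reshape(-1,1,2),K,d).reshape(-1,2):
        C=-R.T@t; v=R.T@np.array([p[0],p[1],1]); out.append(C+v*(z-C[2])/v[2])
    return np.round(np.array(out),1)
E
python3 - <<'E'
from h import *
crop("pics/a_top.png","pics/b1.png",150,150,270,275,6)
crop("pics/a_top.png","pics/b2.png",262,200,412,270,5)
crop("pics/a_scene.png","pics/b3.png",185,135,300,245,5)
crop("pics/a_scene.png","pics/b4.png",260,205,410,330,5)
E
```

```text
(no output)
```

View pics/b1.png

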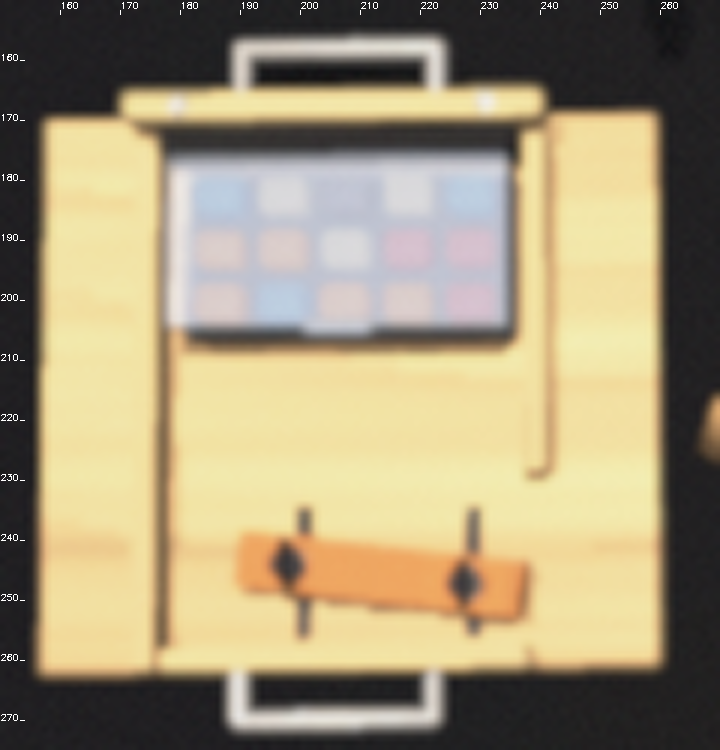

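View pics/b2.png

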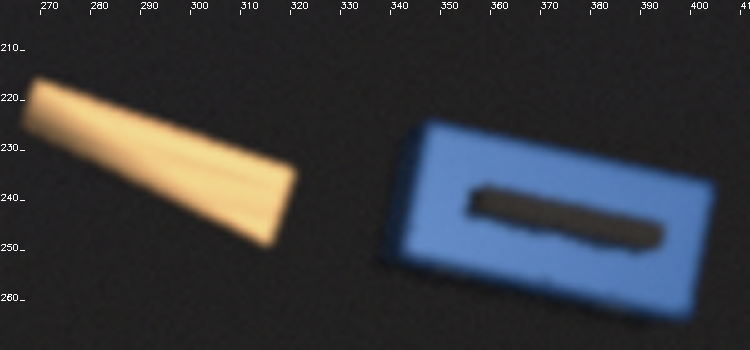

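View pics/b3.png

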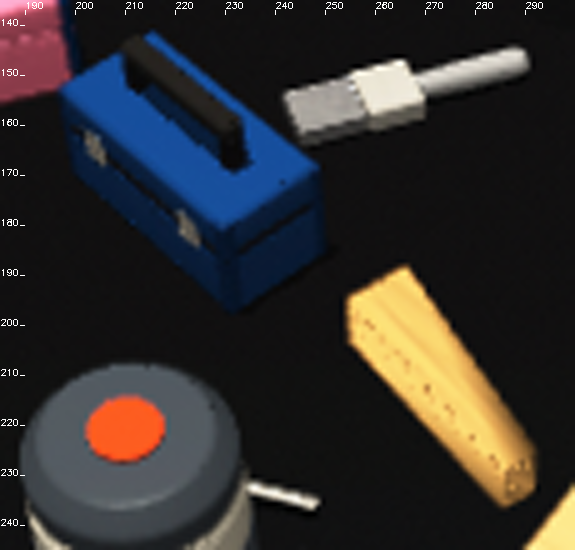

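View pics/b4.png

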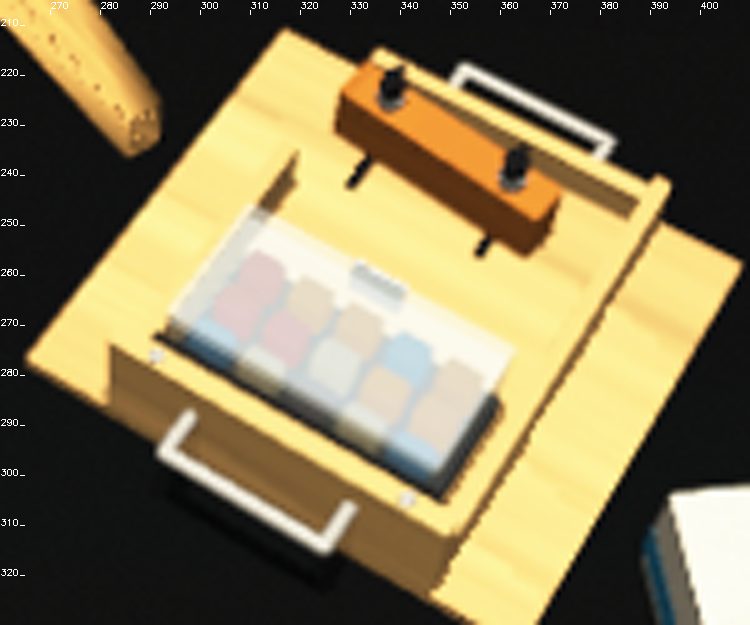

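```bash
cat >> h.py <<'E'
def px(pts,x0,y0,k): return np.array(pts,float)/k+[x0-.5,y0-.5]
def rigid(P,Q):
    P=np.array(P,float);Q=np.array(Q,float)[:,:2];p=P.mean(0);q=Q.mean(0)
    H=(P-p).T@(Q-q);a=np.arctan2(H[0,1]-H[1,0],H[0,0]+H[1,1])
    R=np.array([[np.cos(a),-np.sin(a)],[np.sin(a),np.cos(a)]]);t=q-R@p
    return a,t,np.round((P@R.T+t)-Q,1)
E
python3 - <<'E'
from h import *
T=atz("top",px([(43,119),(659,110),(38,677),(662,668)],150,150,6),9)
a,t,e=rigid([(137,145),(137,-145),(-125,145),(-125,-145)],T);print("tray",np.degrees(a),t,e.tolist())
R=np.array([[np.cos(a),-np.sin(a)],[np.sin(a),np.cos(a)]])
tt=lambda X:((X[:,:2]-t)@R).round(1).tolist()
print("batten",tt(atz("top",px([(243,531),(529,561),(521,622),(238,587)],150,150,6),49)))
print("box",tt(atz("top",px([(167,152),(513,155),(510,328),(166,326)],150,150,6),77)))
C=atz("top",px([(428,122),(714,183),(690,319),(405,258)],262,200,5),80)
a2,t2,e2=rigid([(38,80),(38,-80),(-38,-80),(-38,80)],C);print("case",np.degrees(a2),t2,e2.tolist())
H=atz("top",px([(470,200),(662,237)],262,200,5),116);print("handle",H,H.mean(0))
W=atz("top",px([(295,168),(271,245),(36,80)],262,200,5),40)
a3,t3,e3=rigid([(-75,-15.7),(-75,25.1),(75,-15.7)],W);print("wedge",np.degrees(a3),t3,e3.tolist())
# overlays
def ov(c,src):
    im=cv2.imread(src)
    big=cv2.resize(im,None,fx=3,fy=3,interpolation=cv2.INTER_CUBIC)
    def poly(P,ang,tr,z0,z1,col):
        Rm=np.array([[np.cos(ang),-np.sin(ang)],[np.sin(ang),np.cos(ang)]]);w=np.array(P)@Rm.T+tr
        for z in (z0,z1):
            p=(proj(c,np.c_[w,np.full(len(w),z)])+.5)*3
            cv2.polylines(big,[p.round().astype(int)],True,col,1)
    poly([(137,145),(137,-145),(-125,-145),(-125,145)],a,t,0,9,(0,255,0))
    poly([(-58.8,45),(-75,-85),(-101.2,-85),(-85,45)],a,t,9,49,(255,0,0))
    poly([(113,82),(113,-82),(123,-82),(123,82)],a,t,9,63,(255,0,255))
    poly([(38,80),(38,-80),(-38,-80),(-38,80)],a2,t2,0,80,(0,255,255))
    poly([(-75,-15.7),(-75,25.1),(75,6.3),(75,-15.7)],a3,t3,0,40,(0,0,255))
    return big
cv2.imwrite("pics/c1.png",ov("top","pics/a_top.png")[450:830,440:1240])
cv2.imwrite("pics/c2.png",ov("scene","pics/a_scene.png")[400:990,560:1260])
E
```

```text
tray 1.3270576668414782 [560.4016093  126.46104327] [[-1.3, -1.9], [-2.1, 2.2], [1.7, -1.2], [1.7, 0.9]]
batten [[-61.6, 43.8], [-77.1, -86.8], [-104.9, -83.0], [-87.1, 46.0]]
box [[109.4, 74.0], [106.0, -82.7], [26.9, -81.0], [29.9, 74.0]]
case -11.318738719137011 [ 486.1  -328.45] [[0.8, 0.8], [0.8, -2.4], [-1.0, -1.5], [-0.6, 3.1]]
handle [[ 494.9 -274.7  116. ]
 [ 476.6 -374.7  116. ]] [ 485.75 -324.7   116.  ]
wedge 71.19321783310637 [ 522.80489373 -113.5910624 ] [[-1.6, 0.8], [2.5, 0.6], [-0.9, -1.4]]
```

View pics/c1.png

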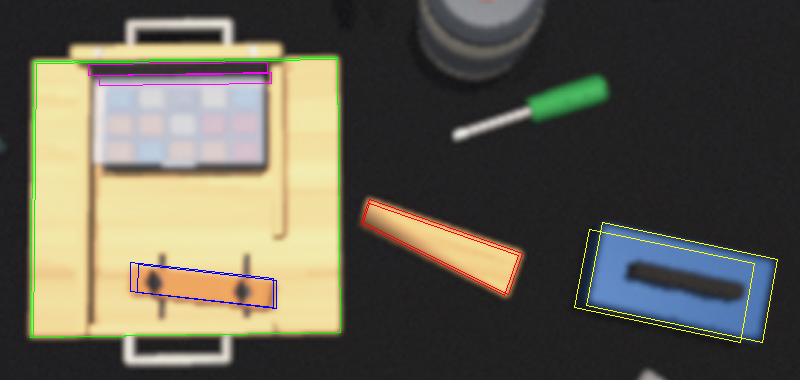

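View pics/c2.png

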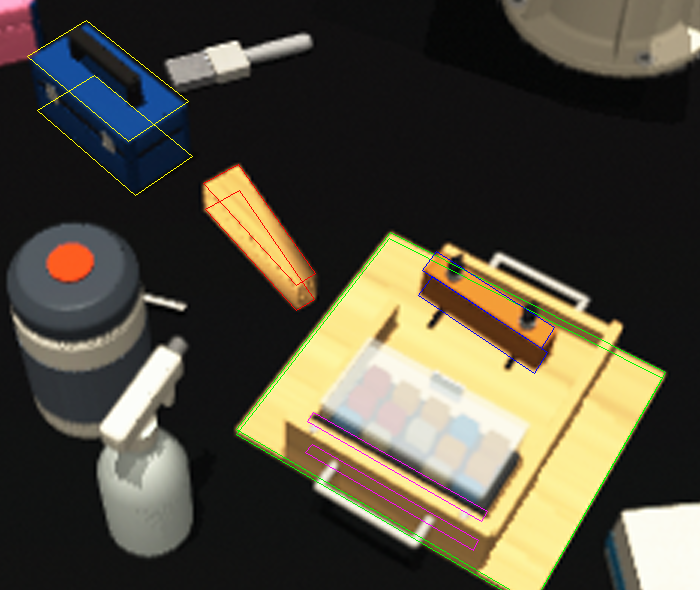

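```bash
python3 - <<'E'
from h import *
T=atz("scene",px([(285,28),(25,358),(743,262)],260,205,5),9)
a,t,e=rigid([(-125,-145),(137,-145),(-125,145)],T);print("tray",np.degrees(a),t,e.tolist())
R=np.array([[np.cos(a),-np.sin(a)],[np.sin(a),np.cos(a)]])
tt=lambda X:((X[:,:2]-t)@R).round(1).tolist()
print("batten",tt(atz("scene",px([(337,98),(540,222)],260,205,5),49)))
print("box lid", tt(atz("scene",px([(252,207),(515,348),(438,478),(168,320)],260,205,5),77)))
C=atz("scene",px([(60,88),(228,230),(320,168),(152,32)],185,135,5),80)
a2,t2,e2=rigid([(38,-80),(38,80),(-38,80),(-38,-80)],C);print("case",np.degrees(a2),t2,e2.tolist())
W=atz("scene",px([(347,297),(408,265),(505,474),(535,452)],185,135,5),40)
print(W)
a3,t3,e3=rigid([(-75,-15.7),(-75,25.1),(75,-15.7),(75,6.3)],W);print("wedge",np.degrees(a3),t3,e3.tolist())
from scipy.spatial.transform import Rotation as Ro
print(Ro.from_euler("xyz",[-3.14019657e+00,1.49838945e-05,3.62835618e-01]).as_matrix().round(3))
E
```

```text
tray 1.3530216918226652 [560.28156107 126.94259441] [[0.7, -0.4], [-1.3, 0.6], [0.6, -0.2]]
batten [[-71.1, -82.6], [-60.2, 47.0]]
box lid [[32.6, -76.0], [32.0, 74.7], [115.1, 76.7], [112.8, -75.9]]
case -11.505679897973152 [ 488.825 -324.25 ] [[2.4, -1.4], [2.9, -0.0], [-2.8, 1.7], [-2.6, -0.3]]
[[ 513.8 -189.5   40. ]
 [ 473.6 -175.    40. ]
 [ 565.2  -43.4   40. ]
 [ 543.4  -38.3   40. ]]
wedge 70.44464425053128 [ 524.   -111.55] [[-0.1, 2.0], [1.6, 1.2], [-1.3, -2.7], [-0.2, -0.5]]
[[ 0.935  0.355 -0.001]
 [ 0.355 -0.935  0.001]
 [-0.    -0.001 -1.   ]]
```

```bash
cat >> h.py <<'E'
def mv(cmd,tgt):
    """cmd,tgt: x,y,z,yawdeg -> tool fractions"""
    y=np.radians(cmd[3]);d=np.array(tgt[:3],float)-np.array(cmd[:3])
    dy=(tgt[3]-cmd[3]+180)%360-180
    print(tgt,"->",np.round([ (d[0]*np.cos(y)+d[1]*np.sin(y))/1000,(d[0]*np.sin(y)-d[1]*np.cos(y))/1000,-d[2]/1000,-dy/180],4), "rows",np.ceil(max(np.linalg.norm(d)/41.7,abs(dy)/7.16)))
E
python3 - <<'E'
from h import *
c=(221.8,-584.3,404.7,20.79)
mv(c,(486,-327.5,320,78.6)); mv(c,(486,-327.5,264,78.6))
E
```

```text
(486, -327.5, 320, 78.6) -> [ 0.3381 -0.1463  0.0847 -0.3212] rows 10.0
(486, -327.5, 264, 78.6) -> [ 0.3381 -0.1463  0.1407 -0.3212] rows 10.0
```

Request:
{"fn": "apply_moves", "kwargs": {"motion": "1 0.3381 -0.1463 0.07 -0.3212;1 0.3381 -0.1463 0.07 -0.3212;1 0.3381 -0.1463 0.07 -0.3212;1 0.3381 -0.1463 0.07 -0.3212;1 0.3381 -0.1463 0.07 -0.3212;1 0.3381 -0.1463 0.07 -0.3212;1 0.3381 -0.1463 0.07 -0.3212;1 0.3381 -0.1463 0.07 -0.3212;1 0.3381 -0.1463 0.07 -0.3212;1 0.3381 -0.1463 0.07 -0.3212;1 0.3381 -0.1463 0.07 -0.3212;1 0.3381 -0.1463 0.0847 -0.3212;1 0.3381 -0.1463 0.0847 -0.3212;1 0.3381 -0.1463 0.0847 -0.3212"}}

```text
clock: 2.27
eef_pos: [485.1, -328.2, 319.8]
tcp_rot: [-3.14, -0.0, 1.371]
contact_force: [-0.2, 0.1, -0.1]
opening: 1.003
```

```bash
python3 - <<'E'
from rig import r, grab_frame
from h import *
cv2.imwrite("pics/d_scene.png",grab_frame("scene")["img"][:,:,::-1])
crop("pics/d_scene.png","pics/d1.png",150,70,310,220,5)
s=r.sense();print(s["eef_pos"],np.degrees(s["tcp_rot"]),s["contact_force"],s["clock"])
E
```

```text
[ 485.26835526 -328.397296    320.2786709 ] [-1.79979346e+02  1.79800993e-03  7.85191074e+01] [-0.42449948  0.83330871  0.33078149] 2.3167
```

View pics/d1.png

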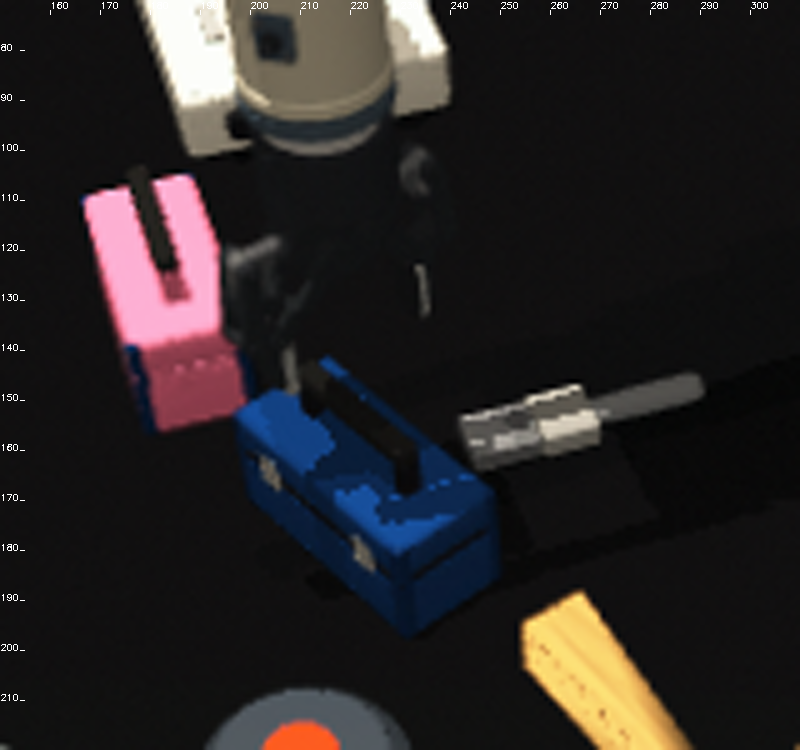

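The fingers straddle the handle (about 287,155 and 425,130 in the crop). I'll go down and close.

Request:
{"fn": "apply_moves", "kwargs": {"motion": "1 0 0 0.03 0;1 0 0 0.056 0;1 0 0 0.056 0;-1 0 0 0.056 0;-1 0 0 0.056 0;-1 0 0 0.056 0;-1 0 0 0.056 0;-1 0 0 0.056 0;-1 0 0 0.056 0;-1 0 0 0.056 0;-1 0 0 0.056 0;-1 0 0 0.056 0", "squeeze": 80}}

```text
clock: 3.32
eef_pos: [486.5, -327.8, 265.0]
tcp_rot: [3.14, 0.001, 1.372]
contact_force: [1.1, 1.1, 6.8]
opening: 0.171
```

Request:
{"fn": "apply_moves", "kwargs": {"motion": "-1 0 0 -0.02 0;-1 0 0 -0.04 0;-1 0 0 -0.07 0;-1 0 0 -0.1 0;-1 0 0 -0.126 0;-1 0 0 -0.126 0;-1 0 0 -0.126 0"}}

```text
clock: 3.9
eef_pos: [486.0, -327.5, 390.7]
tcp_rot: [3.14, 0.001, 1.372]
contact_force: [-0.5, -0.1, -4.4]
opening: 0.169
```

```bash
python3 - <<'E'
from rig import r, grab_frame
from h import *
cv2.imwrite("pics/e_scene.png",grab_frame("scene")["img"][:,:,::-1])
crop("pics/e_scene.png","pics/e1.png",150,70,310,220,4)
s=r.sense();print(s["eef_pos"],np.degrees(s["tcp_rot"]),s["contact_force"],s["wrist_torque"],s["opening"],s["clock"])
E
```

```text
[ 485.51985365 -327.21666643  389.02901481] [-1.79937727e+02 -2.45942049e-02  7.86071815e+01] [ 0.12420438  0.31631915 -4.46065596] [ 0.0187364  -0.01781685  0.00682748] 0.16808527520498312 3.95
```

View pics/e1.png

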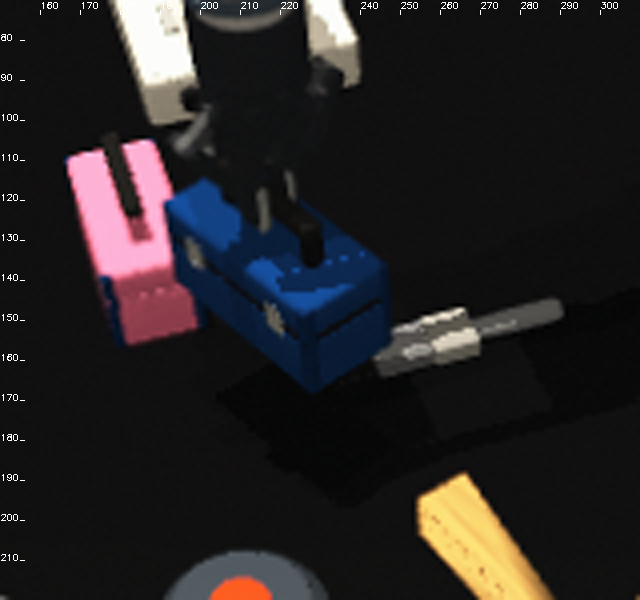

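```bash
cat >> h.py <<'E'
A=np.radians(1.34);T0=np.array([560.4,126.7])
def tw(x,y): return T0+np.array([np.cos(A)*x-np.sin(A)*y,np.sin(A)*x+np.cos(A)*y])
def wt(p):
    d=np.asarray(p)[:2]-T0; return np.array([np.cos(A)*d[0]+np.sin(A)*d[1],-np.sin(A)*d[0]+np.cos(A)*d[1]])
E
python3 - <<'E'
from h import *
p=tw(-16,0);print(p)
mv((486,-327.5,390,78.6),(*p.round(1),390,91.34))
E
```

```text
[544.40437557 126.32583552]
(np.float64(544.4), np.float64(126.3), 390, 91.34) -> [ 0.4564 -0.0324 -0.     -0.0708] rows 11.0
```

Request:
{"fn": "apply_moves", "kwargs": {"motion": "-1 0.03 -0.002 0 0;-1 0.065 -0.0046 0 -0.01;-1 0.1 -0.007 0 -0.0157;-1 0.137 -0.0097 0 -0.02;-1 0.174 -0.0123 0 -0.03;-1 0.21 -0.0149 0 -0.036;-1 0.247 -0.0175 0 -0.042;-1 0.283 -0.02 0 -0.048;-1 0.32 -0.0227 0 -0.054;-1 0.356 -0.0253 0 -0.06;-1 0.393 -0.028 0 -0.065;-1 0.425 -0.03 0 -0.0708;-1 0.445 -0.0316 0 -0.0708;-1 0.4564 -0.0324 0 -0.0708;-1 0.4564 -0.0324 0 -0.0708;-1 0.4564 -0.0324 0 -0.0708;-1 0.4564 -0.0324 0 -0.0708"}}

```text
clock: 5.37
eef_pos: [544.0, 125.2, 388.9]
tcp_rot: [-3.14, 0.001, 1.594]
contact_force: [0.3, 1.4, -4.9]
opening: 0.171
```

```bash
python3 - <<'E'
from rig import r, grab_frame
from h import *
for c in ("scene","top"): cv2.imwrite(f"pics/f_{c}.png",grab_frame(c)["img"][:,:,::-1])
crop("pics/f_scene.png","pics/f1.png",240,120,400,270,5)
crop("pics/f_top.png","pics/f2.png",140,120,300,270,5)
s=r.sense();print(s["eef_pos"],np.degrees(s["tcp_rot"]),s["contact_force"],s["wrist_torque"],s["opening"],s["clock"])
E
```

```text
[544.23314392 124.99672743 389.56806712] [-1.79951590e+02  2.82657005e-02  9.12666110e+01] [ 0.37878102  0.04668798 -5.23555503] [-0.0669142   0.00261518  0.05595124] 0.17209104817393525 5.4667
```

View pics/f1.png

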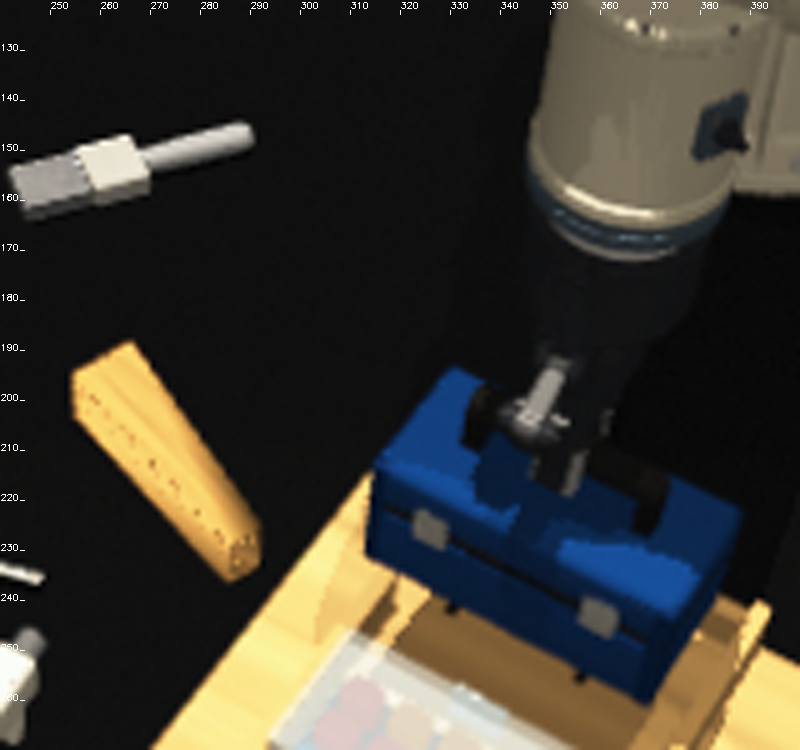

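View pics/f2.png

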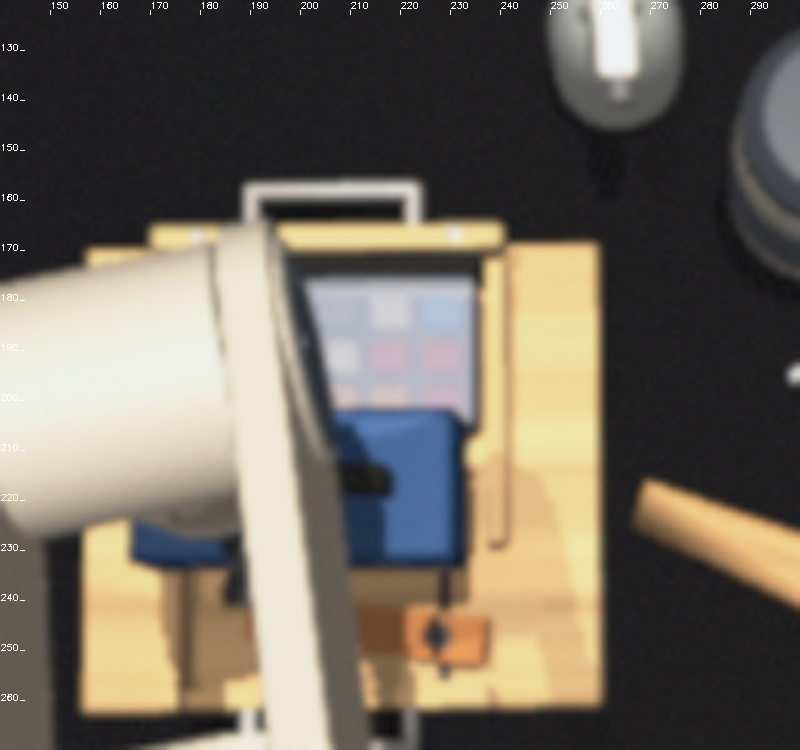

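```bash
python3 - <<'E'
from h import *
C=atz("scene",px([(377,463),(672,615),(743,512),(452,366)],240,120,5),205.5)
a2,t2,e2=rigid([(38,-80),(38,80),(-38,80),(-38,-80)],C);print("case",np.degrees(a2),t2,wt(t2),e2.tolist())
C=atz("top",px([(462,410),(462,565),(131,563)],140,120,5),205.5)
a2,t2,e2=rigid([(38,-80),(-38,-80),(-38,80)],C);print("case",np.degrees(a2),t2,wt(t2),e2.tolist())
E
```

```text
case 0.9119923233020075 [547.325 126.425] [-13.07785529   0.03083774] [[2.2, -2.8], [2.8, 3.2], [-2.7, 1.6], [-2.3, -2.1]]
case 0.2909058897139142 [542.83111024 121.03063471] [-17.69666484  -5.25696147] [[0.2, -0.6], [0.0, 0.4], [-0.3, 0.1]]
```

Request:
{"fn": "apply_moves", "kwargs": {"motion": "-1 0.0015 0 0.02 0;-1 0.0015 0 0.045 0;-1 0.0015 0 0.065 0;-1 0.0015 0 0.075 0;-1 0.0015 0 0.083 0;-1 0.0015 0 0.09 0;-1 0.0015 0 0.096 0;-1 0.0015 0 0.1 0;-1 0.0015 0 0.1 0;-1 0.0015 0 0.1 0"}}

```text
clock: 6.3
eef_pos: [544.6, 127.8, 290.3]
tcp_rot: [3.141, -0.0, 1.594]
contact_force: [0.4, -0.2, -3.9]
opening: 0.168
```

Request:
{"fn": "apply_moves", "kwargs": {"motion": "-1 0 0 0.006 0;-1 0 0 0.011 0;-1 0 0 0.015 0;-1 0 0 0.017 0;-1 0 0 0.017 0;-1 0 0 0.017 0"}}

```text
clock: 6.8
eef_pos: [544.5, 127.8, 274.0]
tcp_rot: [3.141, -0.0, 1.594]
contact_force: [-5.0, -1.5, 10.1]
opening: 0.162
```

```bash
python3 - <<'E'
from rig import r, grab_frame
from h import *
for c in ("scene","top"): cv2.imwrite(f"pics/g_{c}.png",grab_frame(c)["img"][:,:,::-1])
crop("pics/g_scene.png","pics/g1.png",250,180,410,330,5)
crop("pics/g_top.png","pics/g2.png",140,140,280,270,5)
s=r.sense();print(s["eef_pos"],np.degrees(s["tcp_rot"]),s["contact_force"],s["wrist_torque"],s["opening"],s["clock"])
E
```

```text
[544.45961893 127.79737387 273.98666084] [ 1.79978227e+02 -4.31013777e-03  9.13511249e+01] [-3.34965128 -1.037904    8.95560946] [-0.22450866  0.79990977 -0.03725436] 0.17589810616289211 6.9
```

View pics/g1.png

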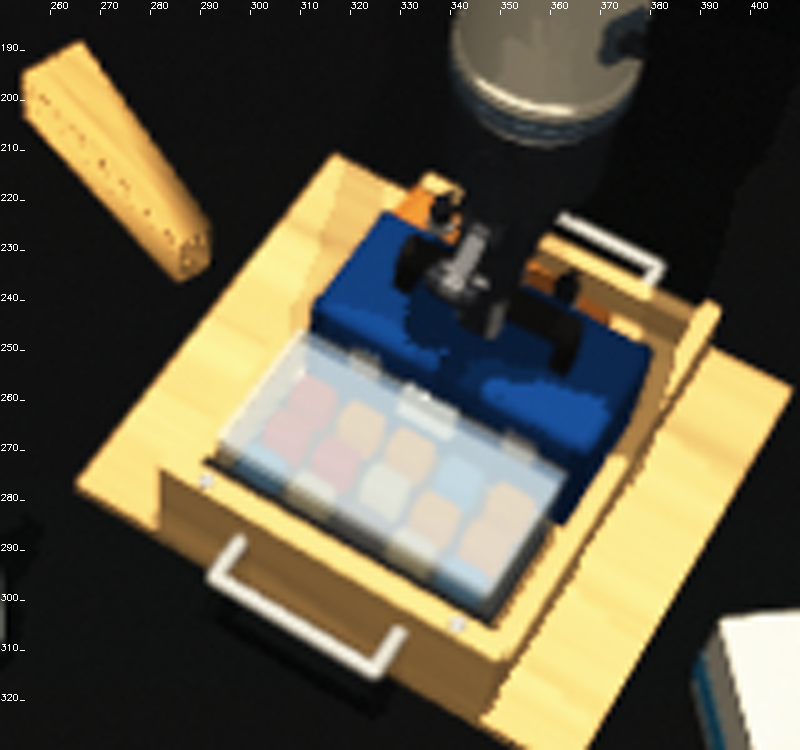

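View pics/g2.png

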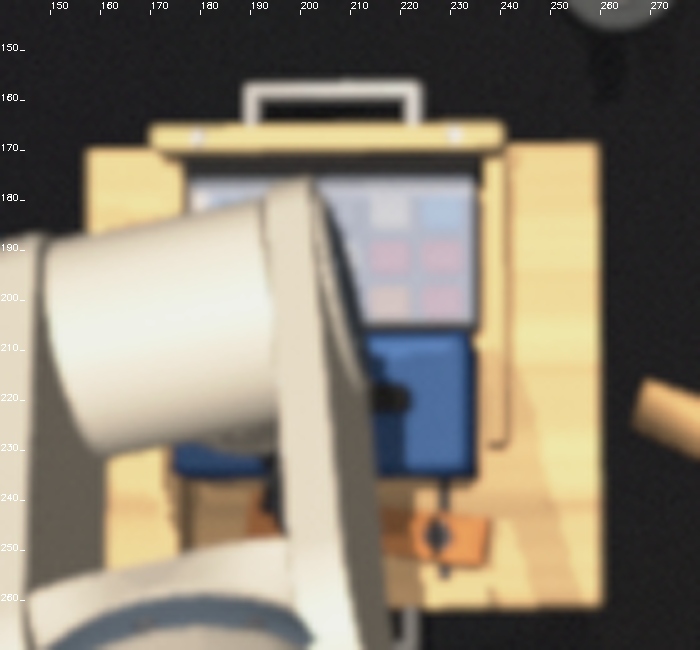

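Request:
{"fn": "apply_moves", "kwargs": {"motion": "-1 0 0 -0.001 0;-1 0 0.002 -0.001 0;-1 0 0.004 -0.001 0;-1 0 0.006 -0.001 0;-1 0 0.008 -0.001 0;-1 0 0.008 -0.001 0"}}

```text
clock: 7.4
eef_pos: [552.6, 127.9, 274.0]
tcp_rot: [-3.141, 0.0, 1.594]
contact_force: [-3.1, -0.3, 3.9]
opening: 0.169
```

Request:
{"fn": "apply_moves", "kwargs": {"motion": "-1 0 0.001 0 0;-1 0 0.002 0 0;-1 0 0.003 0 0;-1 0 0.003 0 0;-1 0 0.003 0 0"}}

```text
clock: 7.82
eef_pos: [555.0, 128.0, 274.1]
tcp_rot: [-3.141, 0.0, 1.594]
contact_force: [-6.1, 0.1, 7.5]
opening: 0.169
```

Request:
{"fn": "apply_moves", "kwargs": {"motion": "-1 0 0.001 0 0;-1 0 0.002 0 0;-1 0 0.002 0 0;-1 0 0.002 0 0"}}

```text
clock: 8.15
eef_pos: [556.7, 128.0, 274.1]
tcp_rot: [-3.139, 0.0, 1.594]
contact_force: [-8.4, -1.6, 9.2]
opening: 0.165
```

Request:
{"fn": "apply_moves", "kwargs": {"motion": "-1 0 0.001 0 0;-1 0 0.002 0 0;-1 0 0.002 0 0;-1 0 0.002 0 0"}}

```text
clock: 8.48
eef_pos: [557.8, 128.0, 274.3]
tcp_rot: [-3.137, 0.0, 1.594]
contact_force: [-14.1, 0.1, 16.6]
opening: 0.172
```

Request:
{"fn": "apply_moves", "kwargs": {"motion": "-1 0 0.001 -0.0005 0;-1 0 0.002 -0.0005 0;-1 0 0.002 -0.0005 0;-1 0 0.002 -0.0005 0"}}

```text
clock: 8.82
eef_pos: [559.0, 128.0, 274.5]
tcp_rot: [-3.134, 0.001, 1.594]
contact_force: [-18.7, -0.5, 19.2]
opening: 0.169
```

```bash
python3 - <<'E'
from rig import r, grab_frame
from h import *
for c in ("scene","top"): cv2.imwrite(f"pics/i_{c}.png",grab_frame(c)["img"][:,:,::-1])
crop("pics/i_scene.png","pics/i1.png",250,180,410,330,5)
crop("pics/i_top.png","pics/i2.png",140,140,280,270,5)
s=r.sense();print(s["eef_pos"],np.degrees(s["tcp_rot"]),s["contact_force"],s["wrist_torque"],s["opening"],s["clock"])
E
```

```text
[558.95442963 128.04069616 274.5039968 ] [-1.79570858e+02  4.07305838e-02  9.13478335e+01] [-18.30855486  -0.8034118   19.59781469] [-0.03631779  3.20366866  0.06869044] 0.1703546057741119 8.9167
```

View pics/i1.png

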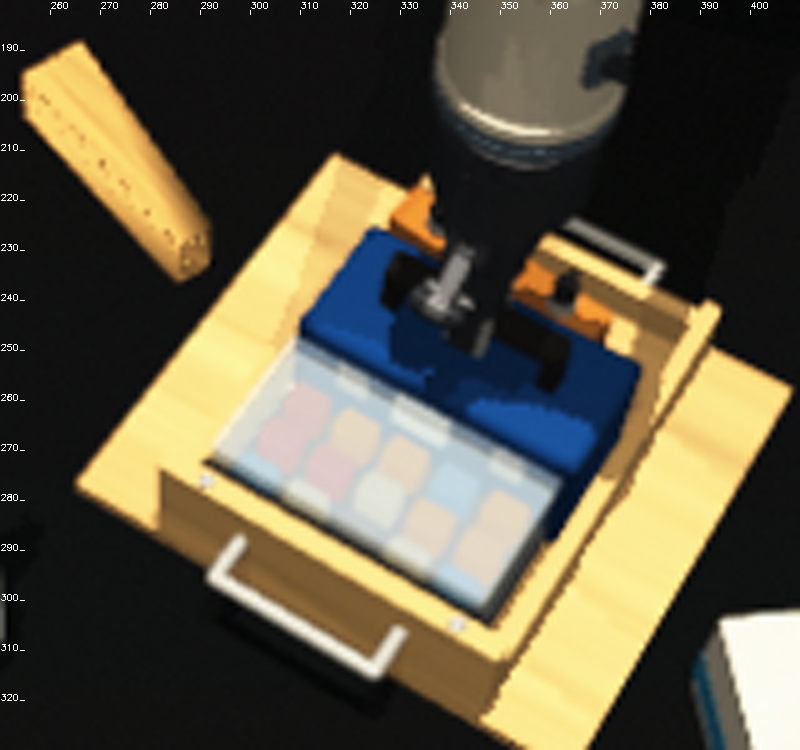

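View pics/i2.png

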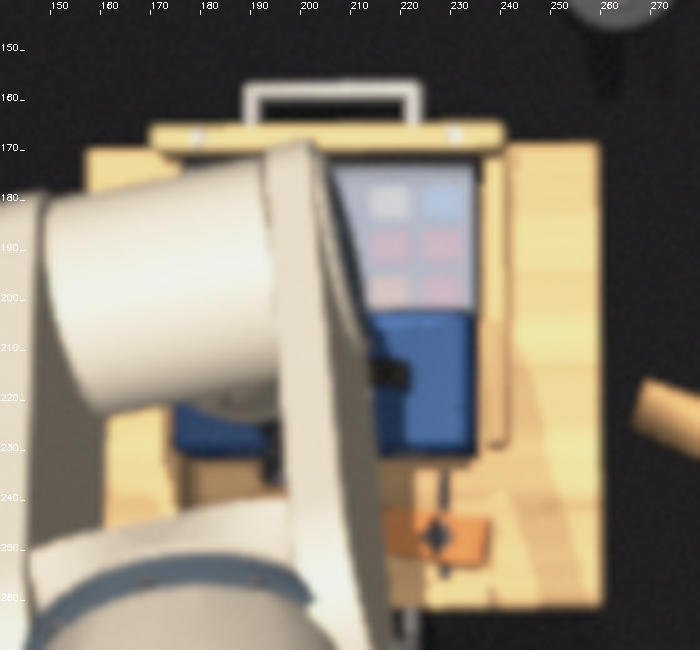

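Request:
{"fn": "apply_moves", "kwargs": {"motion": "-1 0 -0.001 -0.0005 0;-1 0 -0.002 -0.0005 0;-1 0 -0.002 -0.0005 0;1 0 -0.002 -0.0005 0;1 0 -0.002 -0.0005 0;1 0 -0.002 -0.0005 0;1 0 -0.002 -0.0005 0;1 0 -0.002 -0.0005 0;1 0 -0.002 -0.0005 0;1 0 -0.002 -0.01 0;1 0 -0.002 -0.03 0;1 0 -0.002 -0.07 0;1 0 -0.002 -0.11 0;1 0 -0.002 -0.11 0;1 0 -0.002 -0.11 0"}}

```text
clock: 10.17
eef_pos: [560.2, 128.3, 387.9]
tcp_rot: [3.136, -0.001, 1.594]
contact_force: [-1.0, -0.1, 0.4]
opening: 1.001
```

```bash
python3 - <<'E'
from rig import r, grab_frame,spotter
from h import *
for c in ("scene","top"): cv2.imwrite(f"pics/j_{c}.png",grab_frame(c)["img"][:,:,::-1])
for c in ("top","scene"):
  for q in ("wedge","wedge_butt","wedge_tip"): print(c,q,[(np.round(d["point"]),round(d["conf"],2)) for d in spotter.place_of(q,c)])
crop("pics/j_scene.png","pics/j1.png",240,170,400,330,4)
s=r.sense();print(s["eef_pos"],np.degrees(s["tcp_rot"]),s["contact_force"],s["clock"])
a=np.radians(70.8);p=np.array([523.3,-112.7])+np.array([[np.cos(a),-np.sin(a)],[np.sin(a),np.cos(a)]])@[-47,2.9];print(p)
c=(559.4,126.7,384,91.34)
mv(c,(*p.round(1),260,70.8))
E
```

```text
top wedge [(array([ 523., -113.,   -1.]), 0.69)]
top wedge_butt [(array([ 497., -184.,   18.]), 0.95), (array([552., 125., 113.]), 0.72)]
top wedge_tip [(array([552., -44.,  19.]), 0.79), (array([ 649., -198.,    3.]), 0.7)]
scene wedge [(array([ 516., -114.,    3.]), 0.64)]
scene wedge_butt [(array([ 492., -180.,   21.]), 0.64)]
scene wedge_tip [(array([554., -42.,  22.]), 0.72)]
[559.19102495 128.06742186 383.53270847] [-1.79903392e+02  1.95477701e-02  9.13472110e+01] [ 0.09457713 -0.16372255 -0.24951404] 10.5667
[ 505.10457613 -156.13197613]
(np.float64(505.1), np.float64(-156.1), 260, 70.8) -> [-0.2815 -0.0609  0.124   0.1141] rows 8.0
```

View pics/j1.png

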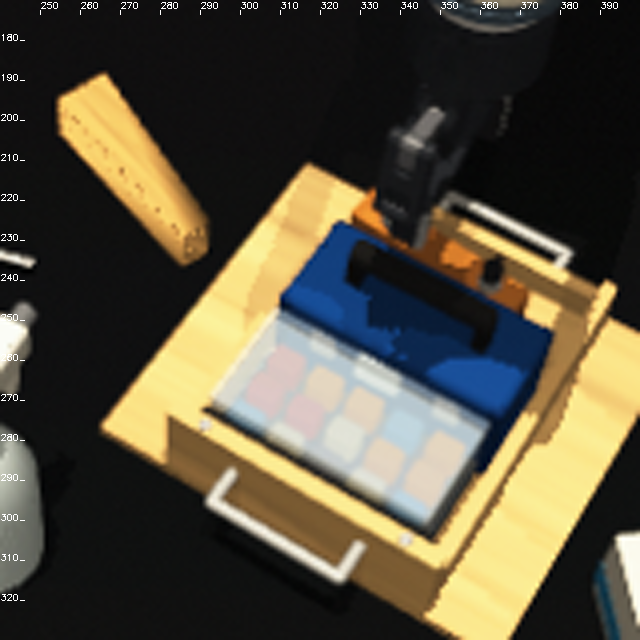

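```bash
python3 - <<'E'
from h import *
c=(559.3,128.1,384.5,91.34)
mv(c,(505.1,-156.1,260,70.8));mv(c,(505.1,-156.1,380,70.8))
E
```

```text
(505.1, -156.1, 260, 70.8) -> [-0.2829 -0.0608  0.1245  0.1141] rows 8.0
(505.1, -156.1, 380, 70.8) -> [-0.2829 -0.0608  0.0045  0.1141] rows 7.0
```

Request:
{"fn": "apply_moves", "kwargs": {"motion": "1 -0.2829 -0.0608 0.0045 0.1141;1 -0.2829 -0.0608 0.0045 0.1141;1 -0.2829 -0.0608 0.0045 0.1141;1 -0.2829 -0.0608 0.0045 0.1141;1 -0.2829 -0.0608 0.0045 0.1141;1 -0.2829 -0.0608 0.0045 0.1141;1 -0.2829 -0.0608 0.03 0.1141;1 -0.2829 -0.0608 0.07 0.1141;1 -0.2829 -0.0608 0.1 0.1141;1 -0.2829 -0.0608 0.1245 0.1141;1 -0.2829 -0.0608 0.1245 0.1141;1 -0.2829 -0.0608 0.1245 0.1141"}}

```text
clock: 11.57
eef_pos: [504.8, -156.1, 259.0]
tcp_rot: [-3.138, 0.0, 1.236]
contact_force: [-0.2, -0.1, 0.8]
opening: 0.999
```

```bash
python3 - <<'E'
from rig import r, grab_frame,spotter
from h import *
for c in ("scene","top"): cv2.imwrite(f"pics/k_{c}.png",grab_frame(c)["img"][:,:,::-1])
crop("pics/k_scene.png","pics/k1.png",200,120,320,260,5)
crop("pics/k_top.png","pics/k2.png",250,180,350,280,5)
s=r.sense();print(s["eef_pos"],np.degrees(s["tcp_rot"]),s["contact_force"],s["clock"])
E
```

```text
[ 505.9959874  -156.17836436  261.24296779] [ 1.79914201e+02 -3.81856931e-03  7.08277335e+01] [ 0.28251098  0.62199787 -0.09754301] 11.6667
```

View pics/k1.png

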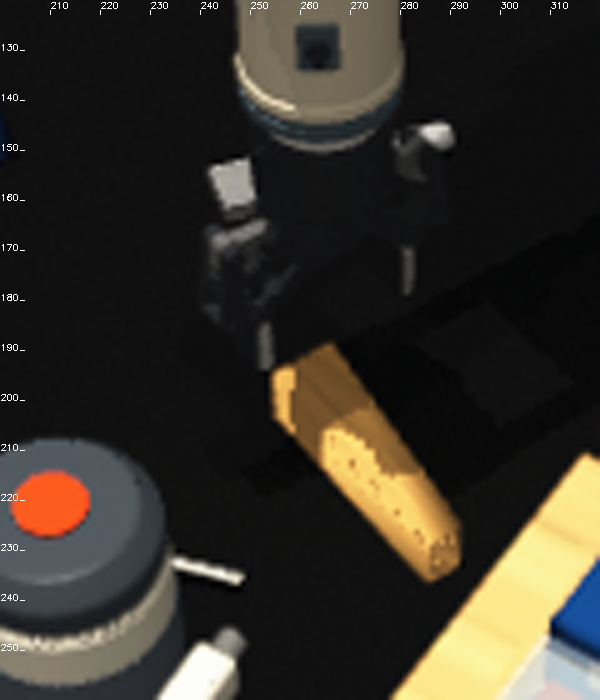

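View pics/k2.png

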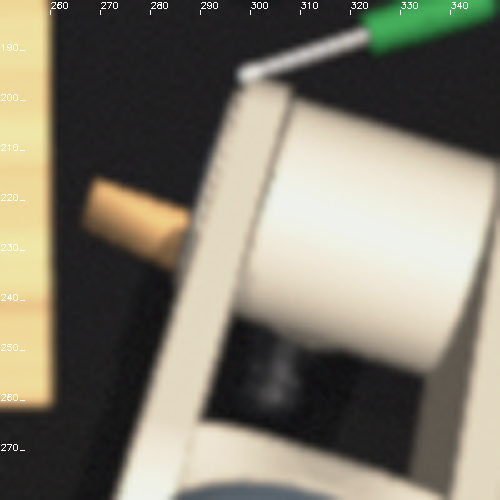

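Request:
{"fn": "apply_moves", "kwargs": {"motion": "1 0 0 0.03 0;1 0 0 0.06 0;1 0 0 0.075 0;1 0 0 0.081 0;1 0 0 0.081 0;-1 0 0 0.081 0;-1 0 0 0.081 0;-1 0 0 0.081 0;-1 0 0 0.081 0;-1 0 0 0.081 0;-1 0 0 0.081 0;-1 0 0 0.081 0;-1 0 0 0.081 0", "squeeze": 50}}

```text
clock: 12.75
eef_pos: [505.8, -156.3, 180.3]
tcp_rot: [3.14, -0.0, 1.236]
contact_force: [-1.1, 0.1, 8.5]
opening: 0.438
```

```bash
python3 - <<'E'
from h import *
p=tw(-64.6,-217);print(p)
c=(505.1,-156.1,179,70.8)
mv(c,(*p.round(1),240,91.34))
E
```

```text
[500.89227212 -91.75134543]
(np.float64(500.9), np.float64(-91.8), 240, 91.34) -> [ 0.0593 -0.0251 -0.061  -0.1141] rows 3.0
```

Request:
{"fn": "apply_moves", "kwargs": {"motion": "-1 0 0 -0.02 0;-1 0 0 -0.045 0;-1 0 0 -0.061 -0.02;-1 0.02 -0.0085 -0.061 -0.05;-1 0.04 -0.017 -0.061 -0.08;-1 0.0593 -0.0251 -0.061 -0.1141;-1 0.0593 -0.0251 -0.061 -0.1141;-1 0.0593 -0.0251 -0.061 -0.1141;-1 0.0593 -0.0251 -0.061 -0.1141"}}

```text
clock: 13.5
eef_pos: [501.2, -92.1, 240.3]
tcp_rot: [3.141, 0.0, 1.593]
contact_force: [-0.8, -0.1, -0.8]
opening: 0.436
```

```bash
python3 - <<'E'
from rig import r, grab_frame,spotter
from h import *
for c in ("scene","top"): cv2.imwrite(f"pics/l_{c}.png",grab_frame(c)["img"][:,:,::-1])
crop("pics/l_scene.png","pics/l1.png",240,130,400,290,5)
crop("pics/l_top.png","pics/l2.png",160,160,300,280,5)
s=r.sense();print(s["eef_pos"],np.degrees(s["tcp_rot"]),s["contact_force"],s["wrist_torque"],s["opening"],s["clock"])
E
```

```text
[501.19205947 -92.53013362 240.10749171] [1.79978029e+02 1.22991721e-02 9.12463259e+01] [ 0.29968914  0.7160747  -0.54271251] [-4.97654127e-02  7.80332270e-02  3.80737642e-05] 0.4337838504014961 13.6
```

View pics/l1.png

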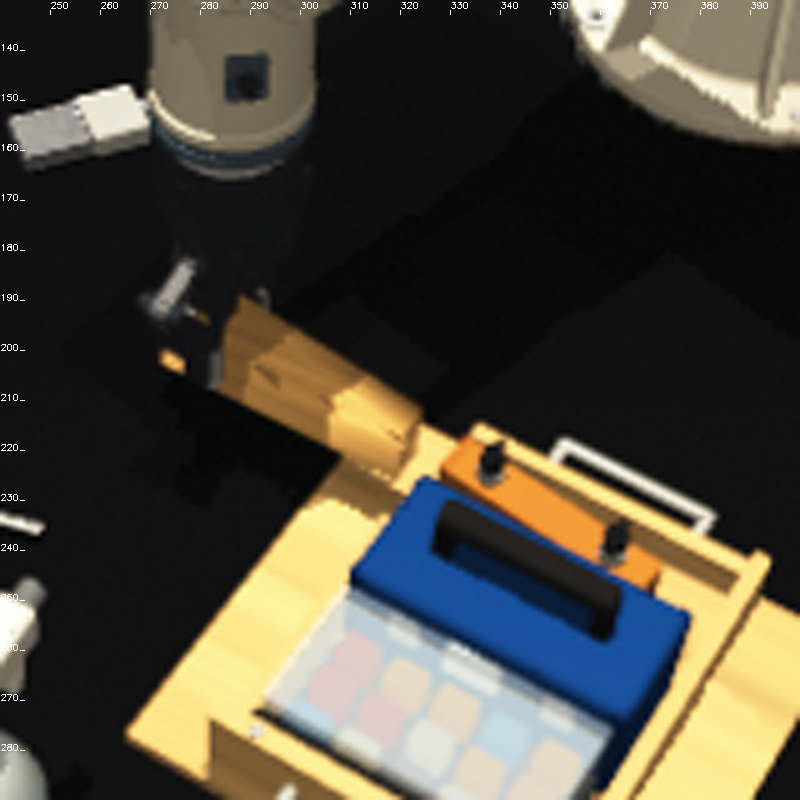

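View pics/l2.png

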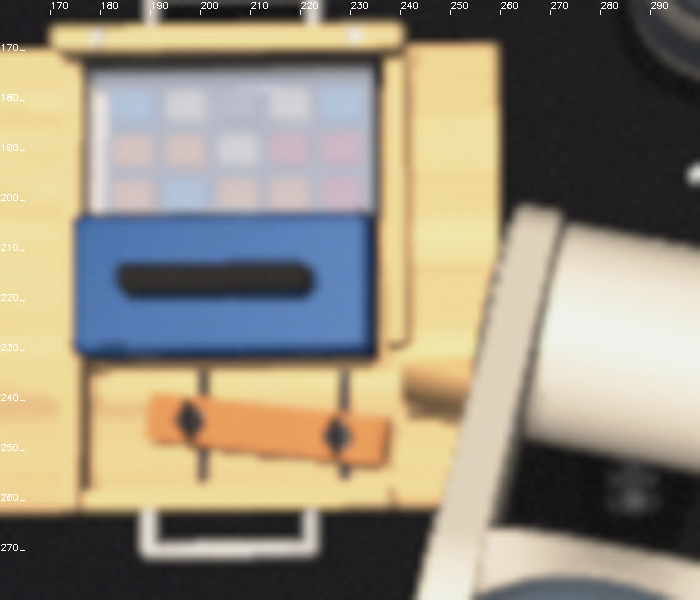

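```bash
python3 - <<'E'
from h import *
crop("pics/l_scene.png","pics/l3.png",265,180,335,235,11)
crop("pics/l_top.png","pics/l4.png",215,210,275,260,12)
E
```

```text
(no output)
```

View pics/l3.png

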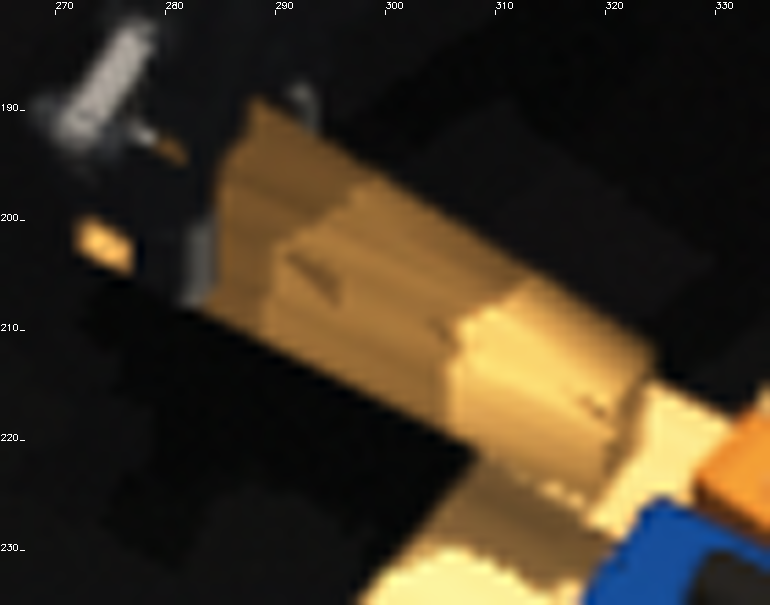

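View pics/l4.png

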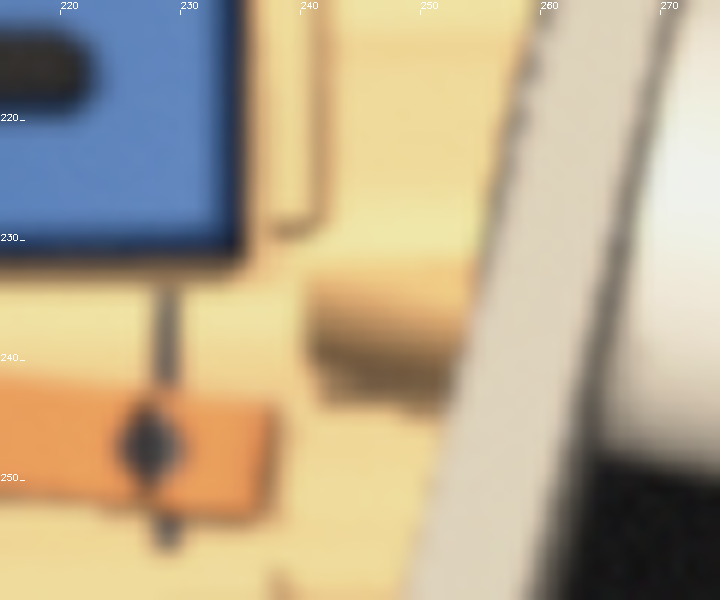

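```bash
python3 - <<'E'
from h import *
B=atz("scene",px([(205,310),(470,447),(590,523)],265,180,11),60)
S=atz("scene",px([(258,98),(520,270),(655,350)],265,180,11),100)
for X in (B,S):
    w=np.array([wt(p) for p in X]);print(w.round(1).tolist(),"angle from +y (x per y deg)",np.degrees(np.arctan2(w[-1,0]-w[0,0],w[-1,1]-w[0,1])))
X=atz("top",px([(310,263),(470,258),(310,340)],215,210,12),100); print([wt(p).round(1).tolist() for p in X])
E
```

```text
[[-45.1, -208.2], [-45.4, -130.3], [-41.9, -93.8]] angle from +y (x per y deg) 1.5904170222389724
[[-82.2, -217.3], [-71.3, -134.4], [-68.2, -94.6]] angle from +y (x per y deg) 6.496626551544293
[[-48.5, -98.1], [-47.9, -133.3], [-65.5, -98.0]]
```

Request:
{"fn": "apply_moves", "kwargs": {"motion": "-1 0 0 0.02 0;-1 0 0 0.038 0;-1 0 0 0.047 0;-1 0 0 0.05 0;-1 0 0 0.05 0;-1 0.015 0 0.05 0;-1 0.03 0 0.05 0;-1 0.045 0 0.05 0;-1 0.045 0 0.05 0"}}

```text
clock: 14.35
eef_pos: [500.2, -45.5, 190.8]
tcp_rot: [3.141, -0.0, 1.595]
contact_force: [-0.7, -0.3, -1.8]
opening: 0.436
```

```bash
python3 - <<'E'
from rig import r, grab_frame,spotter
from h import *
for c in ("scene","top"): cv2.imwrite(f"pics/m_{c}.png",grab_frame(c)["img"][:,:,::-1])
crop("pics/m_scene.png","pics/m1.png",270,170,370,260,8)
crop("pics/m_top.png","pics/m2.png",190,200,280,265,8)
s=r.sense();print(s["eef_pos"],np.degrees(s["tcp_rot"]),s["contact_force"],s["wrist_torque"],s["opening"],s["clock"])
E
```

```text
[500.35785767 -46.83713489 190.68845559] [1.79935208e+02 1.38206225e-02 9.14049378e+01] [ 0.68123676  0.18037534 -0.83364508] [-0.05598633 -0.01385765 -0.02289298] 0.4380161417504353 14.45
```

View pics/m1.png

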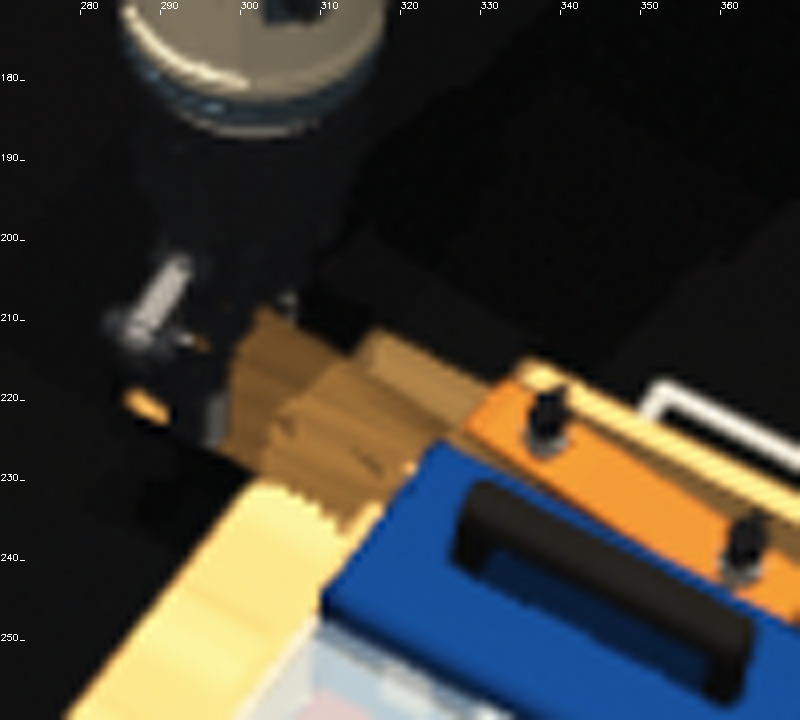

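View pics/m2.png

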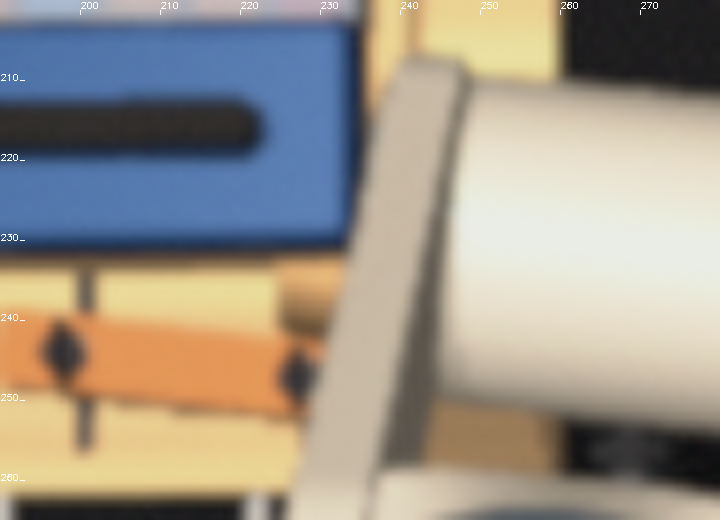

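The tip (about column 225, row 237 in the top picture) is inside the mouth, between the case and the batten. I'll feed it on.

Request:
{"fn": "apply_moves", "kwargs": {"motion": "-1 0.01 0 0.001 0;-1 0.02 0 0.001 0;-1 0.02 0 0.001 0"}}

```text
clock: 14.7
eef_pos: [499.7, -25.9, 189.3]
tcp_rot: [3.141, -0.0, 1.594]
contact_force: [-0.9, 0.6, 2.3]
opening: 0.436
```

Request:
{"fn": "apply_moves", "kwargs": {"motion": "-1 0.008 0 0 0;-1 0.015 0 0 0;-1 0.015 0 0 0"}}

```text
clock: 14.95
eef_pos: [500.1, -10.9, 189.4]
tcp_rot: [3.139, -0.0, 1.594]
contact_force: [3.4, 1.8, 0.6]
opening: 0.434
```

Request:
{"fn": "apply_moves", "kwargs": {"motion": "-1 0.005 0.001 0 0;-1 0.01 0.001 0 0;-1 0.01 0.001 0 0"}}

```text
clock: 15.2
eef_pos: [500.9, -1.3, 189.4]
tcp_rot: [3.139, -0.0, 1.594]
contact_force: [6.0, 2.3, 1.9]
opening: 0.431
```

Request:
{"fn": "apply_moves", "kwargs": {"motion": "0.2 0 0 0 0;0.2 0 0 0 0;0.2 0 0 0 0;0.2 0 0 0 0;0.2 0 0 -0.03 0;0.2 0 0 -0.065 0;0.2 -0.02 0 -0.075 0;-1 -0.05 0 -0.075 0;-1 -0.07 0 -0.075 0;-1 -0.07 0 -0.075 0;-1 -0.07 0 -0.075 0;-1 -0.07 0 -0.075 0;-1 -0.07 0 -0.075 0"}}

```text
clock: 16.28
eef_pos: [501.3, -71.2, 263.7]
tcp_rot: [-3.141, -0.0, 1.595]
contact_force: [0.2, -0.2, 0.0]
opening: -0.0
```

```bash
python3 - <<'E'
from rig import r, grab_frame,spotter
from h import *
for c in ("scene","top"): cv2.imwrite(f"pics/n_{c}.png",grab_frame(c)["img"][:,:,::-1])
crop("pics/n_scene.png","pics/n1.png",270,170,370,260,8)
crop("pics/n_top.png","pics/n2.png",190,200,280,265,8)
s=r.sense();print(s["eef_pos"],wt(s["eef_pos"]),np.degrees(s["tcp_rot"]),s["contact_force"],s["opening"],s["clock"])
for c in ("scene","top"):
  for q in ("wedge_butt","wedge_tip","case"):
    print(q,[(wt(d["point"]).round(),round(d["point"][2]),round(d["conf"],2)) for d in spotter.place_of(q,c)])
E
```

```text
[501.44574982 -71.108993   263.75997943] [ -63.56394647 -196.37623592] [-1.79965219e+02 -1.21912219e-02  9.14010637e+01] [ 0.23650906 -0.41103981  0.15873518] -0.002262869975198614 16.3833
wedge_butt [(array([ -61., -154.]), 32, 0.74), (array([-240., -398.]), 3, 0.65)]
wedge_tip []
case [(array([-4., -2.]), 12, 0.69), (array([-148., -673.]), 1, 0.56)]
wedge_butt []
wedge_tip [(array([-52.,  -6.]), 28, 0.72)]
case [(array([-153., -676.]), 0, 0.93), (array([-6., -1.]), 9, 0.91)]
```

View pics/n1.png

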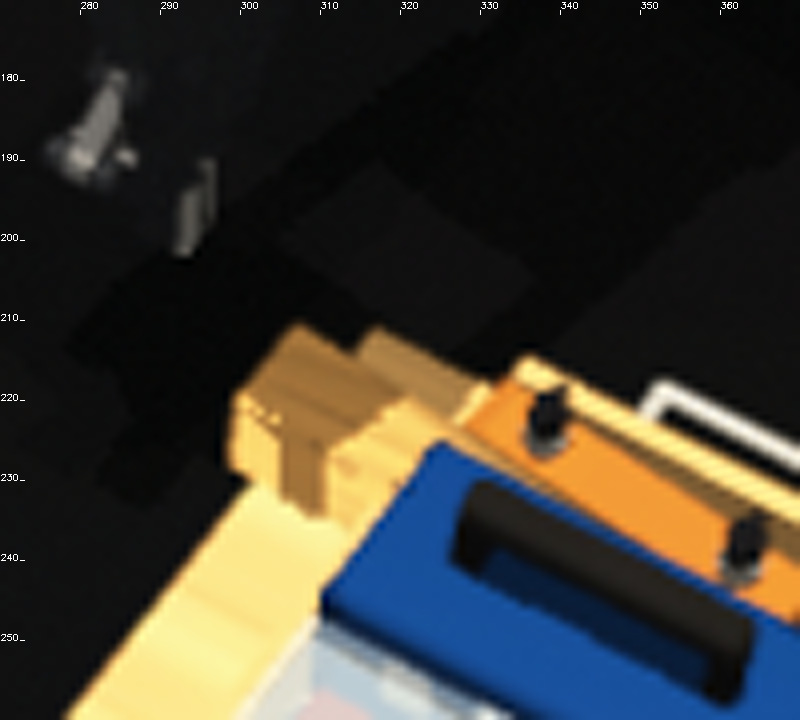

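View pics/n2.png

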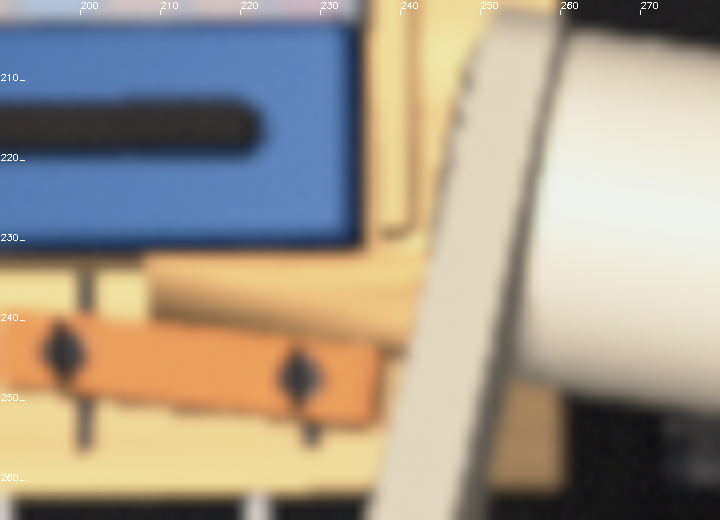

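Request:
{"fn": "apply_moves", "kwargs": {"motion": "-1 0 0 0.03 0;-1 0 0 0.06 0;-1 0 0 0.071 0;-1 0 0 0.071 0;-1 0.01 0 0.071 0;-1 0.018 0 0.071 0;-1 0.022 0 0.071 0;-1 0.026 0 0.071 0;-1 0.028 0 0.071 0;-1 0.03 0 0.071 0;-1 0.03 0 0.071 0"}}

```text
clock: 17.6
eef_pos: [501.0, -41.5, 193.4]
tcp_rot: [3.141, 0.0, 1.595]
contact_force: [0.5, 0.2, -0.2]
opening: 0.006
```

Request:
{"fn": "apply_moves", "kwargs": {"motion": "-1 0.0015 0 0 0;-1 0.003 0 0 0;-1 0.0045 0 0 0;-1 0.0045 0 0 0"}}

```text
clock: 17.93
eef_pos: [500.7, -37.3, 192.9]
tcp_rot: [-3.141, -0.0, 1.594]
contact_force: [-0.2, 0.4, 0.1]
opening: 0.0
```

Request:
{"fn": "apply_moves", "kwargs": {"motion": "-1 0.0015 0 0 0;-1 0.003 0 0 0;-1 0.0045 0 0 0;-1 0.0045 0 0 0"}}

```text
clock: 18.27
eef_pos: [500.6, -32.6, 192.9]
tcp_rot: [-3.141, -0.0, 1.594]
contact_force: [-0.4, -0.2, -0.2]
opening: -0.001
```

Request:
{"fn": "apply_moves", "kwargs": {"motion": "-1 0.0015 0 0 0;-1 0.003 0 0 0;-1 0.0045 0 0 0;-1 0.0045 0 0 0"}}

```text
clock: 18.6
eef_pos: [500.5, -28.1, 193.0]
tcp_rot: [-3.142, -0.0, 1.594]
contact_force: [0.6, 0.1, -0.2]
opening: 0.001
```

Request:
{"fn": "apply_moves", "kwargs": {"motion": "-1 0.001 0 0 0;-1 0.002 0 0 0;-1 0.003 0 0 0;-1 0.003 0 0 0"}}

```text
clock: 18.93
eef_pos: [500.5, -25.2, 193.0]
tcp_rot: [3.142, -0.0, 1.594]
contact_force: [-0.1, -0.3, -0.3]
opening: 0.001
```

```bash
python3 - <<'E'
from rig import r, grab_frame,spotter
from h import *
for c in ("scene",): cv2.imwrite(f"pics/o_{c}.png",grab_frame(c)["img"][:,:,::-1])
crop("pics/o_scene.png","pics/o1.png",270,170,370,260,8)
s=r.sense();print(wt(s["eef_pos"]))
E
```

```text
[ -63.47239929 -150.54587532]
```

View pics/o1.png

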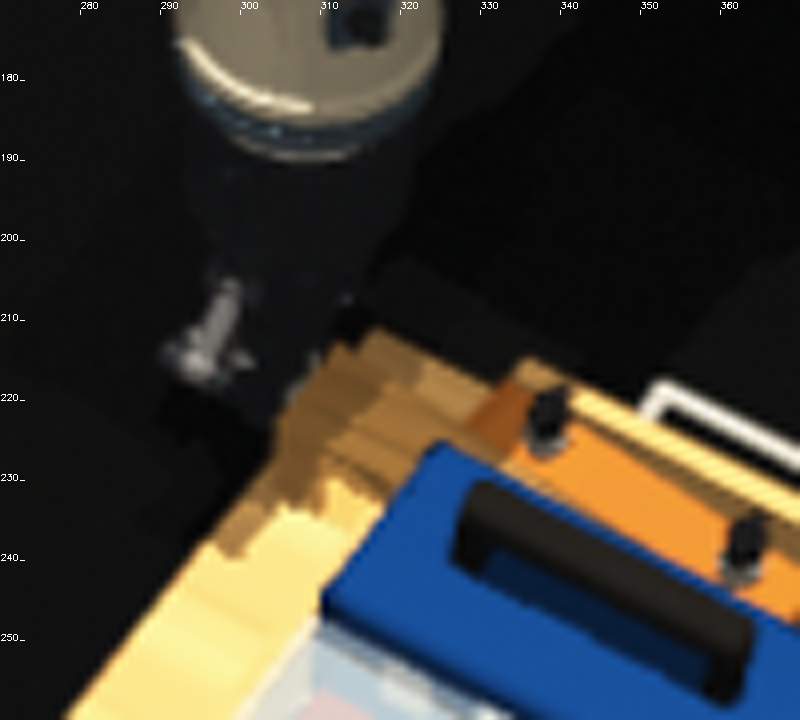

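The butt has moved on with the fingers (left corner now about px 305,228) at almost no force. I'll keep pushing.

Request:
{"fn": "apply_moves", "kwargs": {"motion": "-1 0.0015 0 0 0;-1 0.003 0 0 0;-1 0.0045 0 0 0;-1 0.0045 0 0 0"}}

```text
clock: 19.32
eef_pos: [500.6, -20.8, 193.1]
tcp_rot: [3.141, 0.0, 1.595]
contact_force: [1.6, -2.2, -0.2]
opening: 0.001
```

Request:
{"fn": "apply_moves", "kwargs": {"motion": "-1 0.0015 0 0 0;-1 0.003 0 0 0;-1 0.0045 0 0 0;-1 0.0045 0 0 0"}}

```text
clock: 19.65
eef_pos: [500.8, -16.8, 193.2]
tcp_rot: [3.14, 0.001, 1.595]
contact_force: [1.4, -7.4, -0.4]
opening: -0.005
```

Request:
{"fn": "apply_moves", "kwargs": {"motion": "-1 0.001 0 0 0;-1 0.002 0 0 0;-1 0.003 0 0 0;-1 0.003 0 0 0"}}

```text
clock: 19.98
eef_pos: [501.0, -14.2, 193.3]
tcp_rot: [3.139, 0.002, 1.595]
contact_force: [2.9, -10.8, -0.4]
opening: 0.001
```

Request:
{"fn": "apply_moves", "kwargs": {"motion": "-1 0.001 0 0 0;-1 0.002 0 0 0;-1 0.003 0 0 0;-1 0.004 0 0 0;-1 0.004 0 0 0;-1 0.004 0 0 0"}}

```text
clock: 20.48
eef_pos: [501.2, -10.5, 193.4]
tcp_rot: [3.139, 0.002, 1.595]
contact_force: [4.1, -14.9, -1.6]
opening: 0.005
```

Request:
{"fn": "apply_moves", "kwargs": {"motion": "-1 0.001 0 0 0;-1 0.002 0 0 0;-1 0.003 0 0 0;-1 0.003 0 0 0;-1 0.003 0 0 0;-1 0.003 0 0 0"}}

```text
clock: 20.98
eef_pos: [501.3, -7.8, 193.5]
tcp_rot: [3.138, 0.002, 1.595]
contact_force: [3.8, -17.4, -0.3]
opening: 0.0
```

Request:
{"fn": "apply_moves", "kwargs": {"motion": "-1 0.001 0 0 0;-1 0.002 0 0 0;-1 0.003 0 0 0;-1 0.003 0 0 0;-1 0.003 0 0 0;-1 0.003 0 0 0"}}

```text
clock: 21.48
eef_pos: [501.5, -5.0, 193.6]
tcp_rot: [3.137, 0.003, 1.596]
contact_force: [6.4, -19.0, -0.8]
opening: 0.003
```

Request:
{"fn": "apply_moves", "kwargs": {"motion": "-1 0.001 0 0 0;-1 0.002 0 0 0;-1 0.002 0 0 0;-1 0.002 0 0 0;-1 0.002 0 0 0;-1 0.002 0 0 0"}}

```text
clock: 21.98
eef_pos: [501.6, -3.2, 193.7]
tcp_rot: [3.137, 0.003, 1.596]
contact_force: [6.1, -21.6, 0.3]
opening: 0.005
```

Request:
{"fn": "apply_moves", "kwargs": {"motion": "-1 0.001 0 0 0;-1 0.002 0 0 0;-1 0.002 0 0 0;-1 0.002 0 0 0;-1 0.002 0 0 0;-1 0.002 0 0 0;-1 0.002 0 0 0;-1 0.002 0 0 0;-1 0.002 0 0 0;-1 0.002 0 0 0"}}

```text
clock: 22.82
eef_pos: [501.8, -1.4, 193.8]
tcp_rot: [3.136, 0.003, 1.596]
contact_force: [6.6, -24.3, -0.2]
opening: 0.002
```

Request:
{"fn": "apply_moves", "kwargs": {"motion": "-1 0 0 0 0;-1 0 0 0 0;-1 0 0 0 0;-1 0 0 0 0;-1 0 0 0 0;-1 0 0 0 0"}}

```text
clock: 23.32
eef_pos: [501.7, -1.4, 193.8]
tcp_rot: [3.136, 0.003, 1.596]
contact_force: [6.6, -23.2, -0.5]
opening: 0.002
```

Request:
{"fn": "apply_moves", "kwargs": {"motion": "-1 -0.005 0 0 0;-1 -0.01 0 0 0;-1 -0.01 0 0 0"}}

```text
clock: 23.57
eef_pos: [499.8, -9.9, 192.9]
tcp_rot: [-3.141, -0.0, 1.594]
contact_force: [-0.4, 0.2, 0.5]
opening: -0.004
```

```bash
python3 - <<'E'
from rig import r, grab_frame,spotter
from h import *
for c in ("scene","top"): cv2.imwrite(f"pics/p_{c}.png",grab_frame(c)["img"][:,:,::-1])
crop("pics/p_scene.png","pics/p1.png",270,170,370,260,8)
crop("pics/p_top.png","pics/p2.png",170,160,270,265,6)
s=r.sense();print(wt(s["eef_pos"]),s["eef_pos"],s["contact_force"],s["clock"])
E
```

```text
[ -63.74205109 -134.57567237] [499.82247043  -9.32949526 192.8507606 ] [-0.24619281  0.93162929  0.01380195] 23.6667
```

View pics/p1.png

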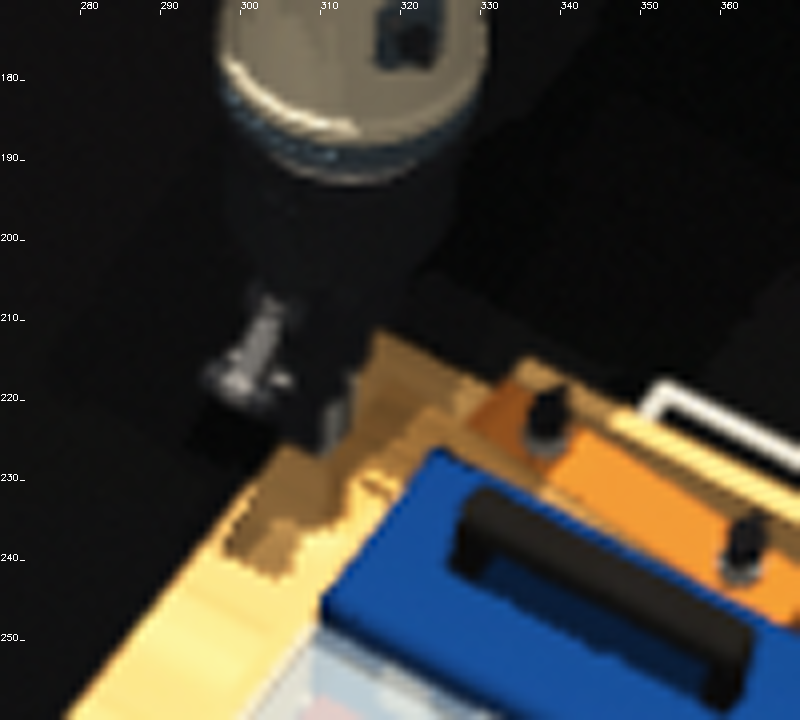

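View pics/p2.png

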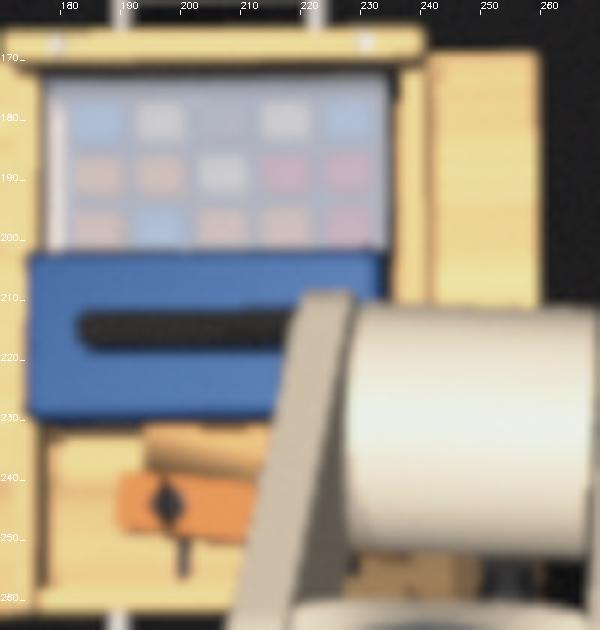

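Request:
{"fn": "apply_moves", "kwargs": {"motion": "-1 0.003 0 0 0;-1 0.005 0 0 0;-1 0.007 0 0 0;-1 0.008 0 0 0;-1 0.009 0 0 0;-1 0.01 0 0 0;-1 0.0105 0 0 0;-1 0.0105 0 0 0;-1 0.0105 0 0 0;-1 0.0105 0 0 0;-1 0.0105 0 0 0;-1 0.0105 0 0 0"}}

```text
clock: 24.67
eef_pos: [499.9, -0.4, 193.0]
tcp_rot: [3.142, 0.003, 1.597]
contact_force: [0.5, -22.3, 0.3]
opening: 0.001
```

Request:
{"fn": "apply_moves", "kwargs": {"motion": "-1 0.0005 0 0 0;-1 0.0005 0 0 0;-1 0.0005 0 0 0;-1 0.0005 0 0 0;-1 0.0005 0 0 0;-1 0.0005 0 0 0"}}

```text
clock: 25.17
eef_pos: [499.9, 0.0, 193.0]
tcp_rot: [3.141, 0.003, 1.597]
contact_force: [1.1, -22.4, -1.1]
opening: 0.0
```

Request:
{"fn": "apply_moves", "kwargs": {"motion": "-1 0.0005 0 0 0;-1 0.001 0 0 0;-1 0.001 0 0 0;-1 0.001 0 0 0;-1 0.001 0 0 0;-1 0.001 0 0 0"}}

```text
clock: 25.67
eef_pos: [500.0, 0.9, 193.0]
tcp_rot: [3.141, 0.003, 1.597]
contact_force: [0.6, -23.9, 0.6]
opening: -0.0
```

Request:
{"fn": "apply_moves", "kwargs": {"motion": "-1 0 0 0 0;-1 0 0 0 0;-1 0 0 0 0;-1 0 0 0 0;-1 0 0 0 0;-1 0 0 0 0"}}

```text
clock: 26.17
eef_pos: [500.0, 0.9, 193.0]
tcp_rot: [3.141, 0.003, 1.597]
contact_force: [0.6, -23.7, -1.0]
opening: 0.001
```

Request:
{"fn": "apply_moves", "kwargs": {"motion": "-1 -0.006 0 0 0;-1 -0.012 0 0 0;-1 -0.02 0 0 0;-1 -0.03 0 -0.03 0;-1 -0.04 0 -0.07 0;-1 -0.07 0 -0.11 0;-1 -0.11 0 -0.14 0;-1 -0.15 0 -0.16 0;-1 -0.19 0 -0.16 0;-1 -0.22 0 -0.16 0;-1 -0.25 0 -0.16 0;-1 -0.25 0 -0.16 0;-1 -0.25 0 -0.16 0;-1 -0.25 0 -0.16 0"}}

```text
clock: 27.33
eef_pos: [505.3, -247.2, 352.6]
tcp_rot: [-3.141, -0.001, 1.594]
contact_force: [-0.4, 0.3, -0.5]
opening: 0.003
```

```bash
python3 - <<'E'
from rig import r, grab_frame,spotter
from h import *
for c in ("scene","top"): cv2.imwrite(f"pics/q_{c}.png",grab_frame(c)["img"][:,:,::-1])
crop("pics/q_scene.png","pics/q1.png",255,195,415,335,5)
crop("pics/q_top.png","pics/q2.png",150,150,270,275,6)
s=r.sense();print(wt(s["eef_pos"]),s["eef_pos"],s["contact_force"],s["clock"])
for c in ("scene","top"):
  for q in ("wedge_butt","wedge_tip","wedge","case","parts_box"):
    print(q,[(wt(d["point"]).round(),round(d["point"][2]),round(d["conf"],2)) for d in spotter.place_of(q,c)])
E
```

```text
[ -63.56658599 -371.64655377] [ 505.54185648 -246.33144086  352.71256765] [ 0.32996235 -0.71606656  1.02126783] 27.4333
wedge_butt [(array([ -63., -110.]), 27, 0.56), (array([ 243., -151.]), -2, 0.42)]
wedge_tip []
wedge [(array([-62., -37.]), 9, 0.75)]
case [(array([-5.,  4.]), 10, 0.81), (array([-148., -674.]), -1, 0.68), (array([112., 295.]), 3, 0.64), (array([78., -3.]), 8, 0.51)]
parts_box [(array([80., -2.]), 7, 0.64)]
wedge_butt [(array([ -59., -115.]), 30, 0.79)]
wedge_tip []
wedge [(array([-57., -40.]), 12, 0.67), (array([  82., -326.]), 3, 0.42)]
case [(array([-7., -2.]), 12, 0.86), (array([-152., -681.]), -3, 0.81)]
parts_box [(array([76., -1.]), 9, 0.76)]
```

View pics/q1.png

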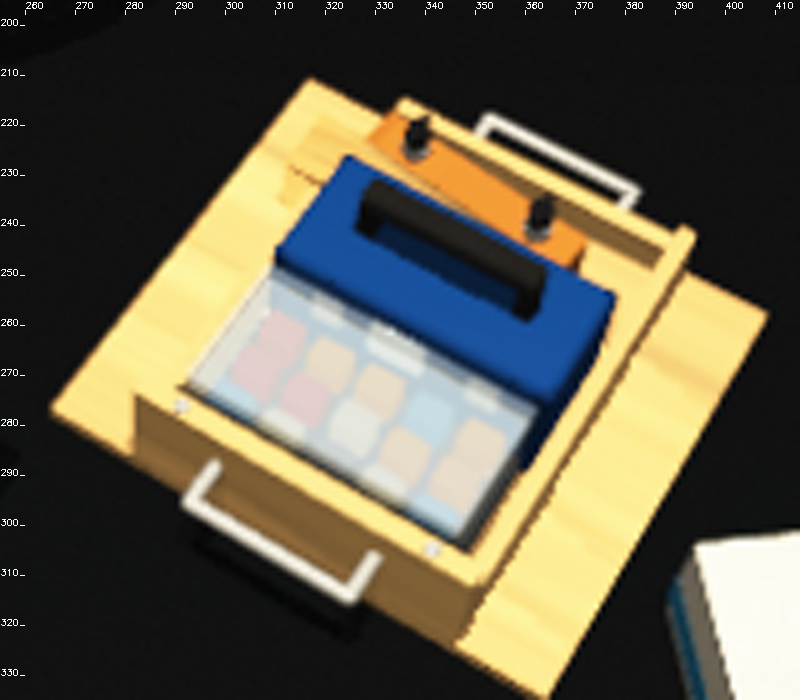

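View pics/q2.png

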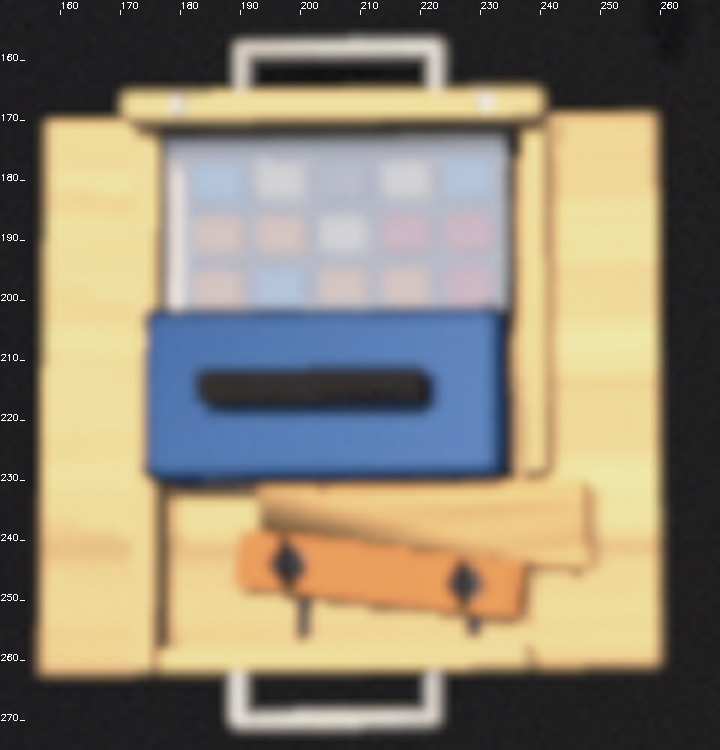

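It's seated in both views. I'll repeat the firm push once more to confirm that it no longer moves (the last one ended at TCP y=0.9 with 23.7 N).

Request:
{"fn": "apply_moves", "kwargs": {"motion": "-1 0.04 0 0 0;-1 0.08 0 0.02 0;-1 0.12 0 0.05 0;-1 0.16 0 0.09 0;-1 0.19 0 0.12 0;-1 0.21 0 0.15 0;-1 0.215 0 0.16 0;-1 0.22 0 0.16 0;-1 0.23 0 0.16 0;-1 0.235 0 0.16 0;-1 0.239 0 0.16 0;-1 0.242 0 0.16 0;-1 0.244 0 0.16 0;-1 0.246 0 0.16 0;-1 0.247 0 0.16 0;-1 0.248 0 0.16 0;-1 0.249 0 0.16 0;-1 0.2495 0 0.16 0;-1 0.25 0 0.16 0;-1 0.25 0 0.16 0"}}

```text
clock: 29.6
eef_pos: [500.1, 0.8, 193.3]
tcp_rot: [3.141, 0.003, 1.596]
contact_force: [-0.2, -19.1, 3.2]
opening: 0.001
```

Request:
{"fn": "apply_moves", "kwargs": {"motion": "-1 0 0 0 0;-1 0 0 0 0;-1 0 0 0 0;-1 0 0 0 0;-1 0 0 0 0;-1 0 0 0 0"}}

```text
clock: 30.1
eef_pos: [500.1, 0.8, 193.3]
tcp_rot: [3.141, 0.003, 1.596]
contact_force: [0.2, -18.8, 3.9]
opening: -0.004
```

Request:
{"fn": "apply_moves", "kwargs": {"motion": "-1 0.0005 0 0 0;-1 0.001 0 0 0;-1 0.001 0 0 0;-1 0.001 0 0 0;-1 0.001 0 0 0;-1 0.001 0 0 0"}}

```text
clock: 30.6
eef_pos: [500.1, 1.3, 193.2]
tcp_rot: [3.141, 0.003, 1.596]
contact_force: [0.0, -22.9, 2.2]
opening: 0.001
```

Request:
{"fn": "apply_moves", "kwargs": {"motion": "-1 0.0005 0 0 0;-1 0.001 0 0 0;-1 0.001 0 0 0;-1 0.001 0 0 0;-1 0.001 0 0 0;-1 0.001 0 0 0"}}

```text
clock: 31.1
eef_pos: [500.1, 2.2, 193.2]
tcp_rot: [3.141, 0.004, 1.596]
contact_force: [1.5, -24.6, 1.8]
opening: -0.002
```

Request:
{"fn": "apply_moves", "kwargs": {"motion": "-1 0 0 0 0;-1 0 0 0 0;-1 0 0 0 0;-1 0 0 0 0;-1 0 0 0 0;-1 0 0 0 0"}}

```text
clock: 31.6
eef_pos: [500.1, 2.2, 193.2]
tcp_rot: [3.141, 0.004, 1.596]
contact_force: [1.3, -25.4, 0.1]
opening: 0.003
```

Request:
{"fn": "apply_moves", "kwargs": {"motion": "-1 -0.006 0 0 0;-1 -0.012 0 0 0;-1 -0.02 0 0 0;-1 -0.03 0 -0.03 0;-1 -0.04 0 -0.07 0;-1 -0.07 0 -0.11 0;-1 -0.11 0 -0.14 0;-1 -0.15 0 -0.16 0;-1 -0.19 0 -0.16 0;-1 -0.22 0 -0.16 0;-1 -0.25 0 -0.16 0;-1 -0.25 0 -0.16 0;-1 -0.25 0 -0.16 0;-1 -0.25 0 -0.16 0;-1 -0.25 0 -0.16 0;-1 -0.25 0 -0.16 0"}}

```text
clock: 32.93
eef_pos: [505.6, -244.2, 352.8]
tcp_rot: [-3.141, -0.001, 1.596]
contact_force: [0.0, 0.1, -0.1]
opening: -0.002
```

```bash
python3 - <<'E'
from rig import r, grab_frame
from h import *
for c in ("scene","top"): cv2.imwrite(f"pics/z_{c}.png",grab_frame(c)["img"][:,:,::-1])
crop("pics/z_top.png","pics/z2.png",150,150,270,275,6)
a=cv2.imread("pics/a_top.png");b=cv2.imread("pics/z_top.png");cv2.imwrite("pics/z3.png",np.vstack([a,b])[::1,::1][:,:][:840:1])
s=r.sense();print(wt(s["eef_pos"]),s["contact_force"],s["clock"])
E
```

```text
[ -63.31584851 -369.66672129] [-0.02480471 -0.03885041 -0.12061292] 33.0333
```

View pics/z2.png

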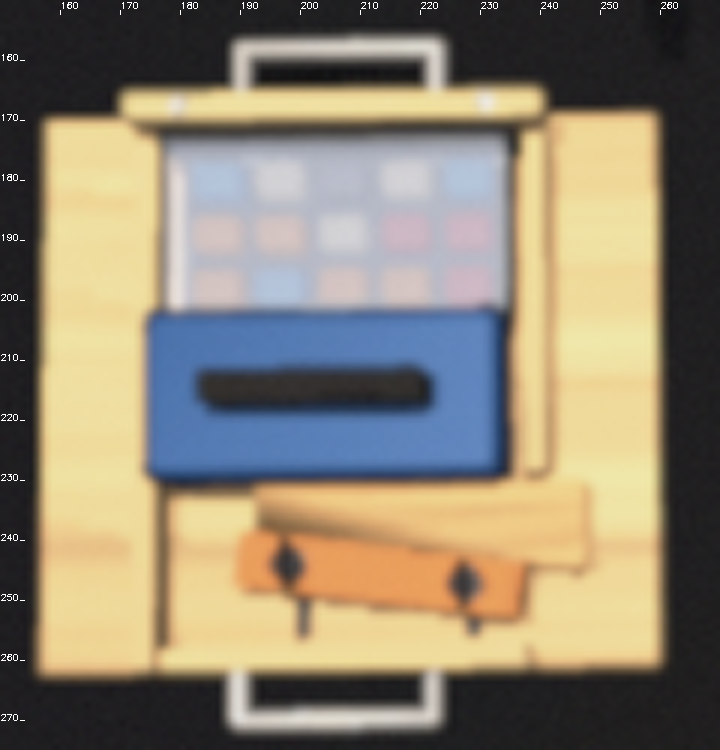

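View pics/z_scene.png

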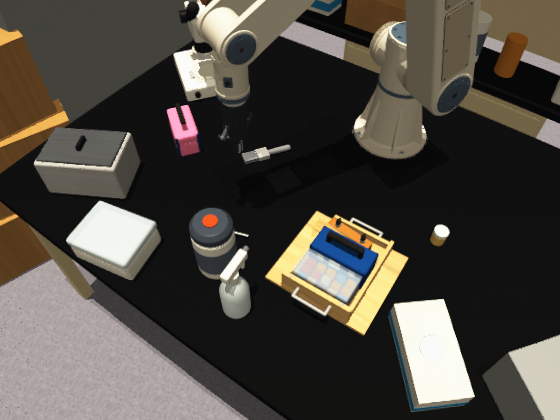

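The wedge is in tight contact with both the case and the batten (rows 480–560 of the crop). The bystanders haven't moved and the arm is clear, so I'll hand it in.

```bash
python3 -c "
from rig import r
print(r.sign_off())"
```

```text
the job is handed in; nothing more can be done
None
```

The transit tray is packed and handed in at about 33 s of robot time; sign-off returned no verdict.

**What I did:**
- I lifted the blue case by its handle and stood it in the tray along the parts box. I then slid box and case home against the rubber pad with a push of about 18 N.
- I laid the wedge flat on the tray floor and fed it thin end first between the case and the batten. I drove it by its butt with closed fingers in three firm pushes, each held at about 24–25 N and well below the 40 N crush limit.

**Last checks:**
- **Wedge fit:** the last pictures show the wedge flat and touching both the case and the batten. Its butt was about 27 mm outside the mouth before the last push.
- **Wedge tightness:** when I came back for the third push, the wedge had not moved on its own and resisted 19 N without shifting. Raising that push to about 25 N moved it on about 1 mm more before it stopped.
- **Case and box:** the case is square to the tray and box and case are snug against the pad.
- **Everything else:** in the pictures, the bystanders and the pink case are where they were. The robot was touching nothing.

**Disagreements:** the two cameras differed by 4–5 mm on the case's position while it hung from the gripper. I used the middle value and it went in without catching. They also put the batten face 1–3 mm back from nominal, and the wedge fit agreed with that.

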